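# Make up a soup tray and a tea dish

### The arm

A 6-joint arm with a two-finger parallel gripper is mounted at the origin on a cart in front of the work surface, level with it; the furniture and walls round the work are solid. World frame = base frame: x ahead of the robot, y to its left, z up, the work surface at z = 0. Lengths are in mm, angles in rad, forces in N, time in s.
With the tool pointing down it reaches from about 350 to 775 mm from the base axis. Payload 7.3 kg.
Tool frame: the origin (TCP) lies on the centre line of the jaws, within the pads' length; the fingertips stand 17 mm ahead of it and the grasp point (between the pads) lies 2 mm behind it; z points along the fingers, y is the line along which they close (so a half turn about z gives the same grasp; the last joint's range is limited). The gripper opens to 92 mm and grips with 3 to 60 N. Pads are 19 mm wide; open, the fingers measure 130 mm over their backs; the gripper's body (75 mm by 190 mm) begins 47 mm behind the grasp point.
Start: joints at [-1.264, 0.342, 1.524, -0, 1.275, -0.146], TCP at [229.704, -472.104, 210.641] pointing down, gripper open.
Joint ranges: [-2.53, 2.53], [-0.77, 2.02], [0.04, 2.7], [-1, 4.14], [0.28, 2.66], [-3.11, 3.11]. Speed limits (rad/s): [2.57, 2.57, 3.14, 3.14, 3.14, 3.14].

### API

Orientations are given as [roll, pitch, yaw] about the fixed x, y, z axes, in that order (R = Rz(yaw) Ry(pitch) Rx(roll)).
In Python, from plant import bot gives the robot as it stands. The module is installed in compiled form; this text tells all that it offers.
- The arm moves only by the shell command python3 -m pendant 'ROWS'. ROWS is JSON, a list of rows, each a list of 3 entries, a list of its own where there are three numbers: the shift along the world's x, y, z as a fraction of full scale, then the turn, a rotation vector about the world's x, y, z as a fraction of full scale, then the opening, from -1 (shut) to 1 (fully open), so that 0 is half open. In form: [[[tx, ty, tz], [rx, ry, rz], claw], ...]. A call has exactly 10 rows; each row shifts and turns the commanded pose from where the row before left it; what a row does not reach is not made up. Full scale, the value 1, is 30 mm for a shift and 0.12 rad for a turn. A row lasts 1/12 s, in which the tool goes at most 41.7 mm and 7.16 degrees, less where a joint would pass 70% of its speed; a pose out of reach is approached as far as the arm can. A call with a number of a shift or a turn outside -1 to 1 is refused whole. A call with a gripper value outside its range is refused whole. The fingers move at their own pace and stop on an object; the grip force is fixed at half the most. Time passes only in rows, so rows that do not move let the fingers close, or fill a call up. It gives the time, the measured TCP pose, the force, the opening and the grip force at its end, in the units of the state.
- bot.get_obs(): the state, without advancing time (a new reading comes with each control period).
- bot.capture(name): name is "scene" or "top" or "wrist"; returns the picture (480x640x3 uint8, blue, green, red); there is no depth.
- bot.camera_params(name): a dict with "fovy" (degrees; the focal length in pixels is half the picture's height over the tangent of half this angle, whatever the lens; pixels are square), "cx", "cy" (the principal point, pixels), "camera_from_world" (4x4, takes a point from world to camera coordinates). Camera axes: x right, y down, z forward; pixel columns grow to the right and rows downward; lengths in mm; the calibration is good to about 2 mm. A picture is of the moment at which its call begins: read the wrist's pose just before it. camera_params takes no time and is no camera call; for the wrist camera it gives the pose at the moment of the call.
- bot.close_job(): hands the job in; it is judged then, once.
The state is a dict: "time": time; "joint_positions": joint angles; "dq": joint speeds; "tau": joint torques, N m; "tool_pos": TCP position; "tcp_rot": TCP orientation; "contact_force": force on the tool from outside, world axes, zero at the start; "moment": the same for the moment, N m; "grip_width": finger opening in mm; "finger_force": force on a finger pad.
Only numpy, scipy, OpenCV 4.12 (cv2) and the standard library are available. Lean on these libraries where they do the work, as an engineer would, in place of code of your own. Each camera call takes 0.05 s, during which the arm holds its last target. There are 200 camera calls.

### The job

Make up two serving kits. Soup tray (the broad white tray): lay the large spoon lengthwise, centred in the far half, and stand the mill in the middle of the near left quarter and the spice jar in the middle of the near right quarter. Tea dish (the long narrow white dish): stand the honey jar in the middle of its left third and lay the teaspoon lengthwise along the middle of the remaining two thirds; leave the fork where it lies.

Things in the scene. Friction and masses are not known exactly. Their poses are not given: they have to be found in the camera images.
- tray: broad white tray, 160 x 226 mm, 13 mm high, fixed; things rest 13 mm above its underside. Origin: centre of the underside; y along its length to the left, x to the far side (within 0.2 rad; left and near as the robot sees it). Middle of the near left quarter: x -40, y +57 mm; near right: x -40, y -57; far half: x +40, y 0. Left or right on the worktop, the long dish opposite.
- long_dish: long narrow white dish, 105 x 240 mm, 12 mm high, fixed; things rest 12 mm above its underside. Origin: centre of the underside; y along its length to the left, x to the far side (within 0.2 rad). Middle of the left third: x 0, y +80 mm; of the remaining two thirds: x 0, y -40 mm.
- table_spoon: large plain steel spoon lying flat on the worktop, roughly sideways (across the robot's view), 188 x 39 x 16 mm, 45 g. Origin: centre of its length, at the underside; x along its length, y across. It can be pinched across its middle with the fingertips 2 mm over the surface. Either end may point left. Best laid before tall things stand beside it.
- teaspoon: small plain steel spoon, 130 x 27 x 11 mm, 20 g, lying flat roughly sideways. Origin: centre of its length, at the underside; x along its length, y across. Pinched across its middle with the fingertips 2 mm over the surface. Either end may point left.
- fork: plain steel fork, 193 x 26 x 15 mm, lying flat in line with the spoons; not wanted, stays where it is. Origin: centre of its length, at the underside; x along its length.
- mill: slim turned mill, round with a waist, 29 mm across the base, 22 mm at the top, 97 mm high, 140 g, standing. Origin: centre of the underside, z up. Grasped at about 50 mm height it is 26 to 29 mm wide.
- spice_jar: small glass spice jar with a wide cap, 42 mm across, 96 mm high, 110 g, standing. Origin: centre of the underside, z up. Grasped at about 50 mm height, in any direction.
- honey_jar: squat glass honey jar with a lid, 58 x 62 mm and 99 mm high, 440 g, the widest of the standing things, standing. Origin: centre of the underside, z up; 57 mm wide along x, 62 mm along y. Grasped at about 50 mm height. Nothing else among the standing things is as wide.

How it is judged (in metres and radians):
At the end, for the whole second after the job is handed in: Each thing rests on its tray or dish, its centre within 15 mm each way of the middle of its named part; mill and jars upright within 0.1 rad, both spoons lying within 0.2 rad of lengthwise; all at rest; fork within 30 mm of its start (x of table_spoon in the frame of tray between 0.025 and 0.055 m and y of table_spoon in the frame of tray between -0.015 and 0.015 m and z of table_spoon in the frame of tray between 0.007 and 0.021 m and linear speed of each of table_spoon, mill, spice_jar, honey_jar, teaspoon below 0.02 m/s and angular speed of each of table_spoon, mill, spice_jar, honey_jar, teaspoon below 0.2 rad/s and x of mill in the frame of tray between -0.055 and -0.025 m and y of mill in the frame of tray between 0.042 and 0.072 m and z of mill in the frame of tray between 0.007 and 0.021 m and x of spice_jar in the frame of tray between -0.055 and -0.025 m and y of spice_jar in the frame of tray between -0.072 and -0.042 m and z of spice_jar in the frame of tray between 0.007 and 0.021 m and x of honey_jar in the frame of long_dish between -0.015 and 0.015 m and y of honey_jar in the frame of long_dish between 0.065 and 0.095 m and z of honey_jar in the frame of long_dish between 0.006 and 0.02 m and x of teaspoon in the frame of long_dish between -0.015 and 0.015 m and y of teaspoon in the frame of long_dish between -0.055 and -0.025 m and z of teaspoon in the frame of long_dish between 0.006 and 0.02 m and angle between each of mill, spice_jar, honey_jar's own z axis and vertical below 0.1 rad and angle between the x axis of table_spoon and the y axis of tray, either way round below 0.2 rad and angle between each of table_spoon, teaspoon's own z axis and vertical below 0.2 rad and angle between the x axis of teaspoon and the y axis of long_dish, either way round below 0.2 rad and distance of fork from where it was at the start of the episode below 0.03 m); the robot touches nothing.
It fails at once if the fork is shoved away (more than 30 mm) (distance of fork from where it was at the start of the episode above 0.03 m).
It also fails if it takes over 141 s, if anything falls off the work surface, if the arm or the gripper's body presses on something with over 40 N, if the wrist force passes 120 N, or if a joint passes its speed limit or range.

## Working session

There is one attempt and no reset: what is moved stays moved. The work goes in short steps, Python scripts to look and compute and a shell command to move; the robot and the scene stay as the last step left them, time stands still between calls to the robot, and variables do not carry over. Pictures are saved under pics/ and viewed, at most 14 in all, crops included, and the job is handed in when it is done.

```bash
mkdir -p pics; python3 - <<'E'
from plant import bot
import cv2,numpy as np
o=bot.get_obs(); print({k:np.round(v,3).tolist() for k,v in o.items()})
for n in ("scene","top"):
    cv2.imwrite(f"pics/{n}0.png",bot.capture(n)); p=bot.camera_params(n); print(n,p["fovy"],p["cx"],p["cy"],np.round(p["camera_from_world"],3).tolist())
E
```

```text
{'time': 0.0, 'joint_positions': [-1.264, 0.343, 1.525, 0.0, 1.275, -0.146], 'dq': [-0.001, 0.001, 0.0, 0.002, 0.001, 0.0], 'tau': [-0.003, -43.126, -24.422, 0.071, 0.056, -0.0], 'tool_pos': [229.567, -471.638, 209.927], 'tcp_rot': [-3.14, -0.0, 0.453], 'contact_force': [0.363, -0.507, -0.638], 'moment': [-0.015, 0.007, 0.031], 'finger_force': 0.0, 'grip_width': 91.731}
scene 50.37212060159544 321.77285820773193 236.40590464044755 [[-0.504, -0.863, 0.015, 237.324], [-0.647, 0.366, -0.669, 362.599], [0.572, -0.347, -0.743, 1058.668], [0.0, 0.0, 0.0, 1.0]]
top 45.05941776623531 317.7814742895539 234.66705859724718 [[0.005, -1.0, 0.011, -11.327], [-0.986, -0.007, -0.167, 522.809], [0.167, -0.01, -0.986, 1691.863], [0.0, 0.0, 0.0, 1.0]]
```

View pics/top0.png

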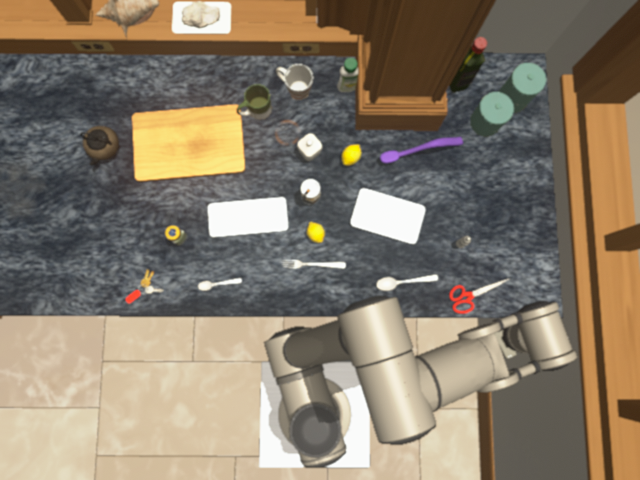

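View pics/scene0.png

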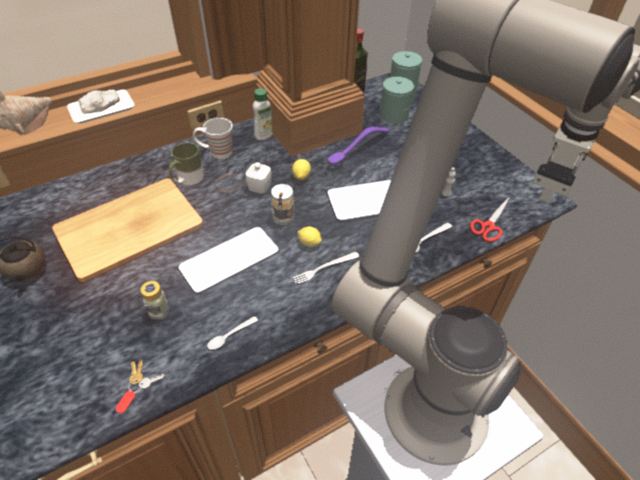

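The top view shows the dish at (248,217) on the left and the tray at (388,216) on the right. The large spoon is at (407,284), the teaspoon at (219,285), and the fork at (314,264). The slim silver mill is at (463,241), the yellow-capped spice jar at (174,234), and the honey jar with the white lid at (310,190). Next I'll measure all of these.

```bash
cat >h.py <<'E'
from plant import bot
import cv2,numpy as np
def ray(P,px,z):
    f=240/np.tan(np.radians(P["fovy"])/2); T=P["camera_from_world"]; T=np.array(T)
    R,t=T[:3,:3],T[:3,3]; px=np.atleast_2d(np.asarray(px,float))
    d=np.c_[(px[:,0]-P["cx"])/f,(px[:,1]-P["cy"])/f,np.ones(len(px))]@R; c=-R.T@t
    return (c+d*((z-c[2])/d[:,2])[:,None])[:,:2]
def blob(im,win,white=True,lo=150,smax=60):
    x0,y0,x1,y1=win; hsv=cv2.cvtColor(im,cv2.COLOR_BGR2HSV); m=np.zeros(im.shape[:2],np.uint8)
    m[y0:y1,x0:x1]=((hsv[...,2]>lo)&(hsv[...,1]<smax))[y0:y1,x0:x1]*255 if white else ((hsv[...,1]>120)&(hsv[...,2]>lo))[y0:y1,x0:x1]*255
    cs,_=cv2.findContours(m,cv2.RETR_EXTERNAL,cv2.CHAIN_APPROX_NONE); return max(cs,key=cv2.contourArea)
def rect(P,c,z):
    w=ray(P,c.reshape(-1,2),z).astype(np.float32); b=cv2.boxPoints(cv2.minAreaRect(w)); e=b[1]-b[0],b[2]-b[1]
    e=sorted(e,key=np.linalg.norm); a=np.arctan2(e[1][1],e[1][0]); a=(a-np.pi/2+np.pi/2)%np.pi-np.pi/2 if 0 else a%np.pi
    return np.round(b.mean(0),1),np.round([np.linalg.norm(e[1]),np.linalg.norm(e[0])],1),round(float(a-np.pi/2),3)
E
python3 - <<'E'
from h import *
im=cv2.imread("pics/top0.png");P=bot.camera_params("top")
# rect: centre, (long, short), yaw of the long axis relative to world y
for n,w,z,lo in (("tray",(345,180,432,250),10,170),("dish",(200,190,295,245),10,170),("tspoon",(370,265,445,297),4,120),("tea",(190,270,248,297),4,120),("fork",(275,255,350,273),4,120),("honey",(295,175,325,204),95,150),("mill",(452,230,475,252),50,110)):
    try: print(n,*rect(P,blob(im,w,lo=lo),z))
    except Exception as e: print(n,e)
print("spice",*rect(P,blob(im,(160,222,190,246),False,120),95))
o=[cv2.resize(im[a:a+75,b:b+100],None,fx=4,fy=4,interpolation=cv2.INTER_CUBIC) for a,b in((200,130),(160,265),(200,410),(240,360))]
cv2.imwrite("pics/c1.png",np.vstack([np.hstack(o[:2]),np.hstack(o[2:])]))
E
```

```text
tray [ 590.7 -223.6] [213.5 128.7] -0.29
dish [584.1 207.8] [244.9 109.1] 0.096
tspoon [ 392.5 -279.6] [191.6  45. ] 0.203
tea [376.3 287.4] [136.4  30.8] 0.078
fork [440.5  14.5] [213.3  52. ] 0.006
honey [654.   16.1] [58.9 56.8] -0.12
mill [ 497.1 -448.4] [54.9 23.7] 1.149
spice [517.8 415.8] [44.4 42.5] -0.766
```

View pics/c1.png

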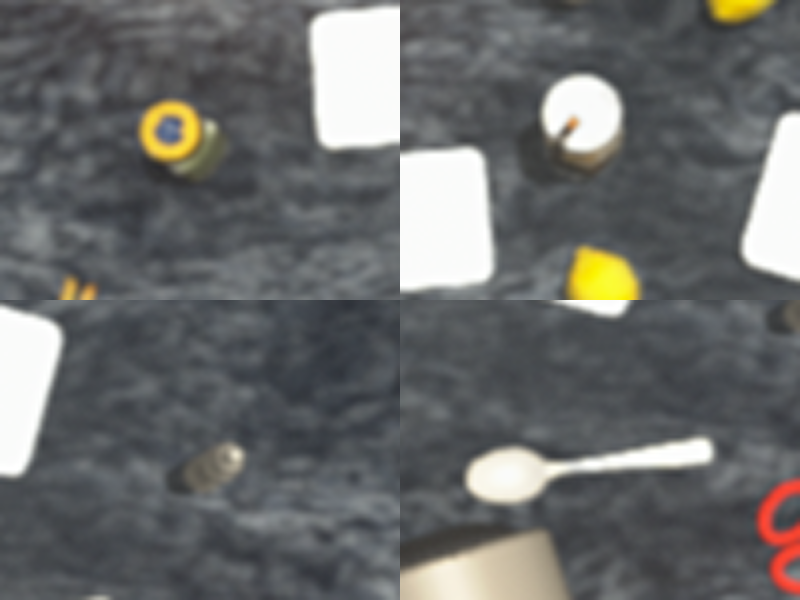

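The crops confirm the yellow-capped spice jar, the honey jar with its white lid, the slim metal mill, and the large spoon with its bowl to the left. The tray measured smaller than its stated size, so I'll move over that area and look from close by.

```bash
python3 -m pendant '[[[0.63,0.7,0.5],[0,0,1],1],[[0.63,0.7,0.5],[0,0,1],1],[[0.63,0.7,0.5],[0,0,1],1],[[0.63,0.7,0.5],[0,0,1],1],[[0.63,0.7,0.5],[0,0,1],1],[[0.63,0.7,0.5],[0,0,1],1],[[0.63,0.7,0.5],[0,0,1],1],[[0.63,0.7,0.5],[0,0,1],1],[[0.63,0.7,0.5],[0,0,1],1],[[0.63,0.7,0.5],[0,0,0.3],1]]'
python3 - <<'E'
from h import *
P=bot.camera_params("wrist");print(P["fovy"],P["cx"],P["cy"],np.round(P["camera_from_world"],3).tolist())
cv2.imwrite("pics/w1.png",bot.capture("wrist"))
E
```

```text
time: 0.93
tool_pos: [419.3, -260.8, 361.1]
tcp_rot: [-3.141, -0.0, 1.575]
contact_force: [0.7, -0.0, -0.5]
grip_width: 91.9
finger_force: 0.0
71.24127603457148 320.12347546999183 238.909434410455 [[1.0, 0.003, 0.0, -418.205], [0.003, -0.964, 0.267, -326.956], [0.001, -0.267, -0.964, 465.561], [0.0, 0.0, 0.0, 1.0]]
```

View pics/w1.png

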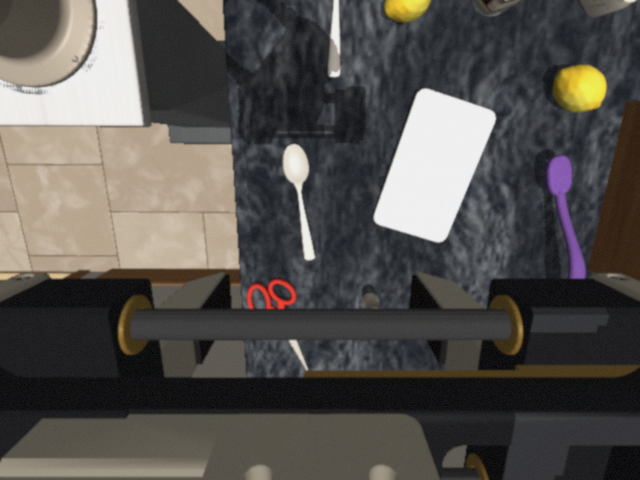

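The wrist view looks left along +y. The spoon bowl is at (295,165) and its handle tip at (309,258). The tray's corners are near (424,90), (495,112), (440,240) and (375,220).

```bash
python3 - <<'E'
from h import *
im=cv2.imread("pics/w1.png");P=bot.camera_params("wrist")
c=blob(im,(365,80,510,255),lo=150)
for z in (0,13): print("tray",z,*rect(P,c,z))
q=cv2.approxPolyDP(cv2.convexHull(c),18,True); print(q.reshape(-1,2).tolist(),np.round(ray(P,q.reshape(-1,2),13),0).tolist())
c=blob(im,(270,130,330,262),lo=120); print("spoon",*rect(P,c,4))
w=ray(P,c.reshape(-1,2),4); i=w[:,1].argsort(); print("ends",w[i[:4]].mean(0),w[i[-4:]].mean(0)); d=cv2.fitLine(w.astype(np.float32),cv2.DIST_L1,0,.01,.01).ravel(); print(d)
for y in (-340,-320,-300,-280,-260): s=w[abs(w[:,1]-y)<2,0]; print(y,s.min(),s.max())
im=cv2.imread("pics/top0.png");P=bot.camera_params("top")
c=blob(im,(345,180,432,250),lo=150); q=cv2.approxPolyDP(cv2.convexHull(c),6,True);print(q.reshape(-1,2).tolist(),np.round(ray(P,q.reshape(-1,2),13),0).tolist())
E
```

```text
tray 0 [ 601.6 -221.6] [218.1 130.1] -0.291
tray 13 [ 597.2 -220.7] [212.8 127. ] -0.291
[[425, 88], [495, 116], [442, 241], [374, 220]] [[576.0, -105.0], [683.0, -142.0], [624.0, -335.0], [511.0, -301.0]]
spoon [ 390.1 -278.2] [189.8  40. ] 0.073
ends [ 403.87563442 -372.02927249] [ 384.82920643 -183.91948121]
[ 1.4259841e-01 -9.8978060e-01  3.8215863e+02 -1.9203943e+02]
-340 394.89591306884887 409.8456015933958
-320 393.42473890528333 406.59543636706
-300 391.9980571001274 401.7943144638203
-280 390.5990470265457 397.0804464714724
-260 387.67140999313324 394.05275850913364
[[359, 190], [424, 206], [415, 243], [353, 226]] [[669.0, -136.0], [620.0, -336.0], [504.0, -306.0], [556.0, -116.0]]
```

```bash
python3 - <<'E'
from h import *
P=bot.camera_params("wrist");T=bot.camera_params("top");t=cv2.imread("pics/top0.png")
for n,c,p,z,ths in (("tray w",blob(cv2.imread("pics/w1.png"),(365,80,510,255)),P,10,np.arange(-.54,.02,.06)),("tray t",blob(t,(345,180,432,250)),T,10,np.arange(-.54,.02,.06)),("dish t",blob(t,(200,190,295,245)),T,10,np.arange(-.2,.3,.05))):
    w=ray(p,c.reshape(-1,2),z)
    for a in ths:
        r=w@np.array([[np.cos(a),-np.sin(a)],[np.sin(a),np.cos(a)]]); e=np.ptp(r,axis=0); m=(r.max(0)+r.min(0))/2; m=np.array([[np.cos(a),-np.sin(a)],[np.sin(a),np.cos(a)]])@m
        print(n,round(a,2),e.round(0),m.round(0))
E
```

```text
tray w -0.54 [169. 231.] [ 598. -221.]
tray w -0.48 [160. 228.] [ 598. -221.]
tray w -0.42 [150. 224.] [ 598. -221.]
tray w -0.36 [139. 220.] [ 598. -221.]
tray w -0.3 [129. 215.] [ 598. -221.]
tray w -0.24 [136. 218.] [ 598. -221.]
tray w -0.18 [146. 222.] [ 598. -221.]
tray w -0.12 [156. 226.] [ 598. -221.]
tray w -0.06 [166. 230.] [ 598. -221.]
tray w 0.0 [174. 232.] [ 598. -220.]
tray t -0.54 [169. 232.] [ 591. -223.]
tray t -0.48 [160. 229.] [ 591. -224.]
tray t -0.42 [151. 225.] [ 591. -224.]
tray t -0.36 [141. 221.] [ 591. -224.]
tray t -0.3 [131. 217.] [ 591. -223.]
tray t -0.24 [136. 218.] [ 590. -224.]
tray t -0.18 [146. 223.] [ 591. -224.]
tray t -0.12 [155. 227.] [ 591. -224.]
tray t -0.06 [164. 230.] [ 591. -223.]
tray t 0.0 [172. 232.] [ 591. -224.]
dish t -0.2 [165. 258.] [584. 208.]
dish t -0.15 [155. 257.] [584. 208.]
dish t -0.1 [145. 255.] [584. 208.]
dish t -0.05 [135. 253.] [584. 208.]
dish t -0.0 [124. 250.] [584. 208.]
dish t 0.05 [116. 248.] [584. 208.]
dish t 0.1 [113. 246.] [583. 208.]
dish t 0.15 [122. 248.] [583. 207.]
dish t 0.2 [131. 250.] [583. 207.]
dish t 0.25 [141. 253.] [583. 207.]
```

The tray's outline comes out at 157 x 227 mm for a frame yaw of about -0.11, so the mesh sits turned within its own frame. I'll use centre (595,-222) and yaw -0.13. Now I'll pick the large spoon at (394,-278).

```bash
python3 -m pendant '[[[-0.084,-0.057,-1],[0,0,0.08],0],[[-0.084,-0.057,-1],[0,0,0.08],0],[[-0.084,-0.057,-1],[0,0,0.08],0],[[-0.084,-0.057,-1],[0,0,0.08],0],[[-0.084,-0.057,-1],[0,0,0.08],0],[[-0.084,-0.057,-1],[0,0,0.08],0],[[-0.084,-0.057,-1],[0,0,0.08],0],[[-0.084,-0.057,-1],[0,0,0.08],0],[[-0.084,-0.057,-1],[0,0,0.08],0],[[-0.084,-0.057,-1],[0,0,0.08],0]]'
python3 -m pendant '[[[0,0,-0.5],[0,0,0],0],[[0,0,-0.4],[0,0,0],0],[[0,0,-0.3],[0,0,0],0],[[0,0,-0.1],[0,0,0],0],[[0,0,0],[0,0,0],0],[[0,0,0],[0,0,0],0],[[0,0,0],[0,0,0],0],[[0,0,0],[0,0,0],0],[[0,0,0],[0,0,0],0],[[0,0,0],[0,0,0],0]]'
```

```text
time: 1.82
tool_pos: [393.0, -279.1, 59.1]
tcp_rot: [-3.142, -0.0, 1.665]
contact_force: [-0.4, -0.3, -0.1]
grip_width: 46.0
finger_force: 0.0
time: 2.65
tool_pos: [393.7, -279.4, 22.1]
tcp_rot: [3.141, 0.001, 1.665]
contact_force: [-0.7, 0.3, -0.8]
grip_width: 45.9
finger_force: 0.0
```

```bash
python3 -m pendant '[[[0,0,-0.1],[0,0,0],0],[[0,0,0],[0,0,0],-1],[[0,0,0],[0,0,0],-1],[[0,0,0],[0,0,0],-1],[[0,0,0],[0,0,0],-1],[[0,0,0],[0,0,0],-1],[[0,0,0],[0,0,0],-1],[[0,0,0],[0,0,0],-1],[[0,0,0],[0,0,0],-1],[[0,0,0],[0,0,0],-1]]'
python3 -m pendant '[[[0,0,0.3],[0,0,0],-1],[[0,0,0.5],[0,0,0],-1],[[0,0,0.5],[0,0,0],-1],[[0,0,0.5],[0,0,0],-1],[[0,0,0.5],[0,0,0],-1],[[0,0,0.5],[0,0,0],-1],[[0,0,0.5],[0,0,0],-1],[[0,0,0.5],[0,0,0],-1],[[0,0,0.3],[0,0,0],-1],[[0,0,0],[0,0,0],-1]]'
python3 - <<'E'
from h import *
cv2.imwrite("pics/w2.png",bot.capture("wrist"))
E
```

```text
time: 3.48
tool_pos: [393.5, -279.2, 18.6]
tcp_rot: [3.141, 0.0, 1.665]
contact_force: [0.4, 0.5, -0.6]
grip_width: 0.3
finger_force: 0.0
time: 4.32
tool_pos: [394.4, -280.0, 143.9]
tcp_rot: [3.139, 0.003, 1.665]
contact_force: [0.8, 0.6, -0.2]
grip_width: 0.2
finger_force: 0.0
```

View pics/w2.png

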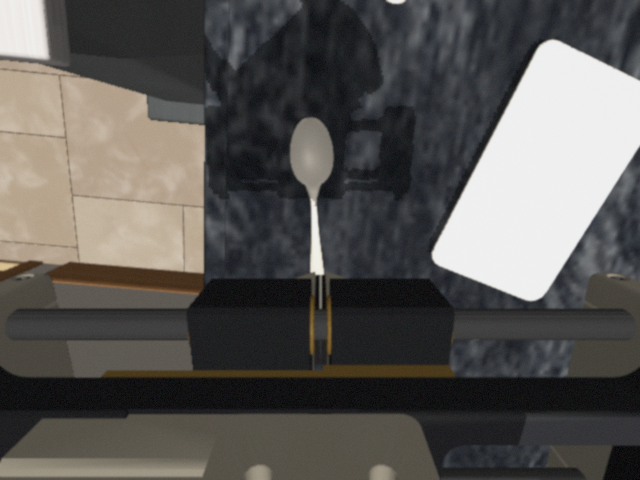

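The wrist view shows the spoon still on the worktop, with its neck running from (313,190) to (319,270) below shut fingers, so the pinch missed. I'll measure it again.

```bash
python3 - <<'E'
from h import *
im=cv2.imread("pics/w2.png");P=bot.camera_params("wrist")
c=blob(im,(280,100,345,272),lo=120)
for z in(0,10):
  w=ray(P,c.reshape(-1,2),z); print(w[w[:,1].argmax()]); 
  for y in (-260,-255,-250,-245,-240,-235,-230,-220,-210): s=w[abs(w[:,1]-y)<3,0]; print(y,s.min().round(1),s.max().round(1)) if len(s) else 0
im=bot.capture("top");cv2.imwrite("pics/top1.png",im);P=bot.camera_params("top");c=blob(im,(365,265,445,305),lo=120);print(rect(P,c,4))
cv2.imwrite("pics/c2.png",cv2.resize(np.vstack([cv2.resize(cv2.imread("pics/w2.png")[100:280,240:400],(800,900))[450:],cv2.resize(im[250:310,350:450],(800,480))]),(560,600)))
E
```

```text
[ 380.53371366 -186.02332664]
-260 382.1 388.3
-255 380.8 388.4
-250 378.5 388.9
-245 373.3 390.3
-240 368.3 394.6
-235 365.1 397.8
-230 362.8 398.4
-220 361.2 398.7
-210 360.7 397.6
[ 380.72347263 -186.72686803]
-260 382.4 388.4
-255 382.0 388.0
-250 379.7 388.3
-245 374.7 389.5
-240 368.9 394.3
-235 365.8 396.7
-230 363.6 398.0
-220 362.0 398.3
-210 361.5 397.3
(array([ 375.6, -285.6], dtype=float32), array([195.4, 112.1], dtype=float32), 0.005)
```

View pics/c2.png

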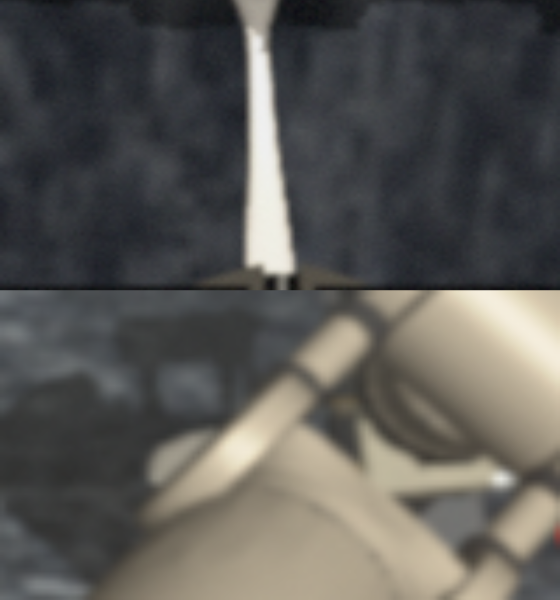

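The spoon was nudged about 5 mm. I'll rise, measure it again from a clear view, and go in lower.

```bash
python3 -m pendant '[[[0,0.15,0.8],[0,0,0],0],[[0,0.15,0.8],[0,0,0],0],[[0,0.15,0.8],[0,0,0],0],[[0,0.15,0.8],[0,0,0],0],[[0,0.15,0.8],[0,0,0],0],[[0,0,0.8],[0,0,0],0],[[0,0,0],[0,0,0],0],[[0,0,0],[0,0,0],0],[[0,0,0],[0,0,0],0],[[0,0,0],[0,0,0],0]]'
cat >> h.py <<'E'
def spoon(win,lo=120,z=4,name=None):
    P=bot.camera_params("wrist"); im=bot.capture("wrist"); 
    if name: cv2.imwrite(name,im)
    w=ray(P,blob(im,win,lo=lo).reshape(-1,2),z); i=w[:,1].argsort(); print("rect",*rect(P,blob(im,win,lo=lo),z),"ends",w[i[:4]].mean(0).round(1),w[i[-4:]].mean(0).round(1))
    m=(w[:,1].min()+w[:,1].max())/2
    for y in m+np.arange(-60,61,12): s=w[abs(w[:,1]-y)<3,0]; print(y.round(1),s.min().round(1),s.max().round(1))
    return im,P
E
python3 - <<'E'
from h import *
im,P=spoon((240,60,370,277),name="pics/w3.png")
c=blob(im,(380,20,600,277),lo=150); print("tray",*rect(P,c,13), c.reshape(-1,2).min(0),c.reshape(-1,2).max(0))
E
```

```text
time: 5.25
tool_pos: [392.9, -256.3, 283.9]
tcp_rot: [-3.139, -0.003, 1.665]
contact_force: [-1.1, -0.8, -0.7]
grip_width: 45.8
finger_force: 0.0
rect [ 386.3 -277.2] [179.5  40.1] 0.1 ends [ 394.3 -366.5] [ 379.8 -188.6]
-337.2 389.3 404.1
-325.2 388.3 401.5
-313.2 387.2 399.0
-301.2 387.6 396.4
-289.2 386.5 393.9
-277.2 385.5 391.4
-265.2 384.4 390.3
-253.2 379.2 390.3
-241.2 367.3 397.1
-229.2 362.4 400.4
-217.2 360.4 400.7
tray [ 590.5 -223.4] [210.7 125.6] -0.293 [398  97] [550 273]
```

```bash
python3 -m pendant '[[[-0.02,-0.1,-1],[0,0,0],0],[[-0.02,-0.1,-1],[0,0,0],0],[[-0.02,-0.1,-1],[0,0,0],0],[[-0.02,-0.1,-1],[0,0,0],0],[[-0.02,-0.1,-1],[0,0,0],0],[[-0.02,-0.1,-1],[0,0,0],0],[[-0.02,-0.1,-1],[0,0,0],0],[[0,-0.1,-0.7],[0,0,0],0],[[0,0,-0.5],[0,0,0],0],[[0,0,-0.35],[0,0,0],0]]'
python3 -m pendant '[[[0,0,-0.15],[0,0,0],-0.4],[[0,0,-0.1],[0,0,0],-0.4],[[0,0,0],[0,0,0],-0.4],[[0,0,0],[0,0,0],-0.4],[[0,0,0],[0,0,0],-0.4],[[0,0,0],[0,0,0],-0.4],[[0,0,0],[0,0,0],-0.4],[[0,0,0],[0,0,0],-0.4],[[0,0,0],[0,0,0],-0.4],[[0,0,0],[0,0,0],-0.4]]'
```

```text
time: 6.13
tool_pos: [387.9, -279.7, 26.4]
tcp_rot: [-3.139, -0.003, 1.664]
contact_force: [0.4, -0.9, 0.1]
grip_width: 45.9
finger_force: 0.0
time: 6.97
tool_pos: [389.3, -280.7, 21.8]
tcp_rot: [3.141, 0.0, 1.665]
contact_force: [-0.0, 0.0, -0.6]
grip_width: 27.7
finger_force: 0.0
```

```bash
python3 -m pendant '[[[0,0,-0.07],[0,0,0],-0.4],[[0,0,-0.06],[0,0,0],-0.4],[[0,0,0],[0,0,0],-0.4],[[0,0,0],[0,0,0],-0.4],[[0,0,0],[0,0,0],-0.4],[[0,0,0],[0,0,0],-0.4],[[0,0,0],[0,0,0],-0.4],[[0,0,0],[0,0,0],-0.4],[[0,0,0],[0,0,0],-0.4],[[0,0,0],[0,0,0],-0.4]]'
python3 -m pendant '[[[0,0,0],[0,0,0],-0.6],[[0,0,0],[0,0,0],-0.7],[[0,0,0],[0,0,0],-0.75],[[0,0,0],[0,0,0],-0.8],[[0,0,0],[0,0,0],-0.85],[[0,0,0],[0,0,0],-0.9],[[0,0,0],[0,0,0],-1],[[0,0,0],[0,0,0],-1],[[0,0,0],[0,0,0],-1],[[0,0,0],[0,0,0],-1]]'
```

```text
time: 7.8
tool_pos: [389.3, -280.7, 17.8]
tcp_rot: [3.141, 0.0, 1.665]
contact_force: [-0.5, 0.9, -0.3]
grip_width: 27.5
finger_force: 0.0
time: 8.63
tool_pos: [389.3, -280.7, 17.7]
tcp_rot: [3.142, 0.0, 1.665]
contact_force: [0.1, -0.3, -0.2]
grip_width: 0.4
finger_force: 0.0
```

```bash
python3 - <<'E'
from h import *
im=bot.capture("wrist"); s=bot.capture("scene"); cv2.imwrite("pics/c3.png",np.hstack([cv2.resize(im[60:360,200:440],(480,600)),cv2.resize(s[190:310,380:444],(320,600),interpolation=cv2.INTER_CUBIC)]))
E
```

```text
(no output)
```

View pics/c3.png

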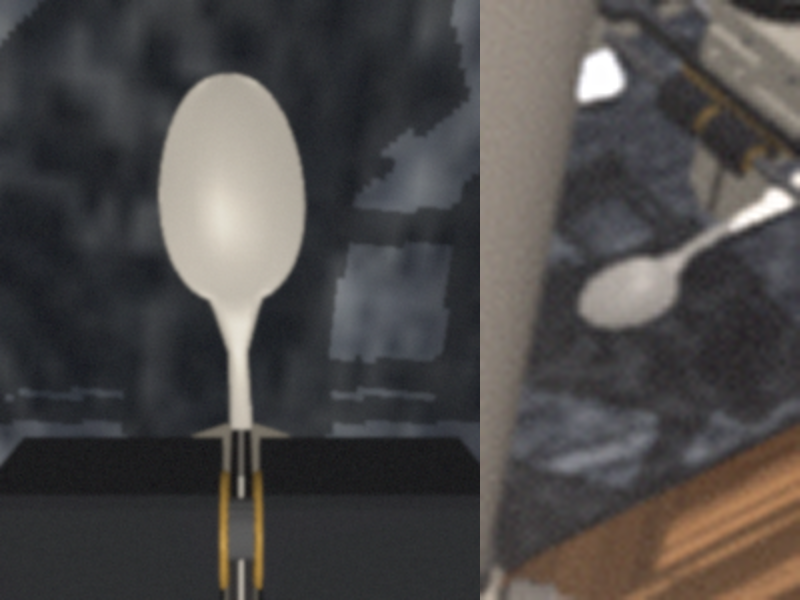

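```bash
python3 -m pendant '[[[0,0,0.2],[0,0,0],-1],[[0,0,0.3],[0,0,0],-1],[[0,0,0.3],[0,0,0],-1],[[0,0,0.3],[0,0,0],-1],[[0,0,0.3],[0,0,0],-1],[[0,0,0.3],[0,0,0],-1],[[0,0,0.3],[0,0,0],-1],[[0,0,0],[0,0,0],-1],[[0,0,0],[0,0,0],-1],[[0,0,0],[0,0,0],-1]]'
python3 - <<'E'
from h import *
im=bot.capture("wrist"); s=bot.capture("scene"); cv2.imwrite("pics/c4.png",np.hstack([cv2.resize(im[60:360,200:440],(480,600)),cv2.resize(s[190:310,380:444],(320,600),interpolation=cv2.INTER_CUBIC)]))
E
```

```text
time: 9.57
tool_pos: [389.1, -280.5, 77.6]
tcp_rot: [-3.141, -0.0, 1.665]
contact_force: [0.0, 0.4, -0.4]
grip_width: 0.2
finger_force: 0.0
```

View pics/c4.png

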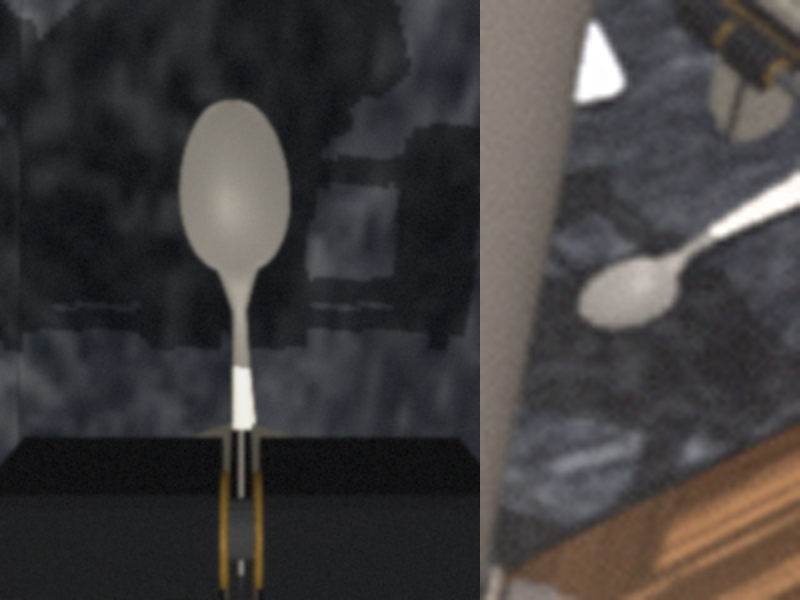

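```bash
python3 - <<'E'
from h import *
def proj(P,X):
    f=240/np.tan(np.radians(P["fovy"])/2);c=np.array(P["camera_from_world"])@[*X,1];return np.round([P["cx"]+f*c[0]/c[2],P["cy"]+f*c[1]/c[2]],1)
P=bot.camera_params("scene")
for X in ((389,-281,1),(389,-271,1),(389,-271,20),(389,-281,60),(389,-271,60)): p=proj(P,X); print(X,p,"crop",480+(p[0]-380)*5,(p[1]-190)*5)
# spoon points in scene: bowl centre crop(630,290), neck (700,245), white begin (740,218)
for c in ((578,300),(665,262),(700,240),(740,215),(790,190)): print(c,[ray(P,[380+(c[0]-480)/5,190+c[1]/5],z).round(0).tolist() for z in(0,10)])
W=bot.camera_params("wrist");T=np.array(W["camera_from_world"]);print("campos",-T[:3,:3].T@T[:3,3]);
for X in ((389,-281,60),(389,-271,60)): print("wrist",proj(W,X))
spoon((240,40,370,274))
E
```

```text
(389, -281, 1) [426.9 239.1] crop 714.4999999999999 245.49999999999997
(389, -271, 1) [423.9 240.5] crop 699.4999999999999 252.5
(389, -271, 20) [425.1 235.8] crop 705.5000000000001 229.00000000000006
(389, -281, 60) [430.7 224.1] crop 733.5 170.49999999999997
(389, -271, 60) [427.6 225.5] crop 718.0000000000001 177.5
(578, 300) [[[395.0, -194.0]], [[388.0, -188.0]]]
(665, 262) [[[393.0, -251.0]], [[387.0, -244.0]]]
(700, 240) [[[397.0, -277.0]], [[390.0, -270.0]]]
(740, 215) [[[401.0, -308.0]], [[394.0, -301.0]]]
(790, 190) [[[402.0, -344.0]], [[395.0, -336.0]]]
campos [ 382.11638573 -209.63725328  252.11184003]
wrist [320.5 268.4]
wrist [322.1 252.8]
rect [ 383.7 -246.1] [120.3  37.7] 0.111 ends [ 389.  -305.9] [ 380.9 -186.4]
-306.1 387.6 396.4
-294.1 386.6 395.7
-282.1 385.7 392.9
-270.1 385.1 390.2
-258.1 382.5 388.7
-246.1 373.2 391.1
-234.1 365.0 398.8
-222.1 362.0 400.0
-210.1 361.4 398.9
-198.1 363.4 394.7
-186.1 369.6 386.4
```

Comparing the scene view with the projection, the closed fingertips sit about 20 mm higher than the nominal position, so both pinches closed above the neck. I'll go lower in small steps and watch the force.

```bash
python3 -m pendant '[[[0,0,-0.6],[0,0,0],-0.5],[[0,0,-0.6],[0,0,0],-0.5],[[0,0,-0.5],[0,0,0],-0.5],[[0,0,-0.3],[0,0,0],-0.5],[[0,0,-0.05],[0,0,0],-0.5],[[0,0,-0.05],[0,0,0],-0.5],[[0,0,0],[0,0,0],-0.5],[[0,0,0],[0,0,0],-0.5],[[0,0,0],[0,0,0],-0.5],[[0,0,0],[0,0,0],-0.5]]'
python3 -m pendant '[[[0,0,-0.05],[0,0,0],-0.5],[[0,0,-0.04],[0,0,0],-0.5],[[0,0,-0.03],[0,0,0],-0.5],[[0,0,0],[0,0,0],-0.5],[[0,0,0],[0,0,0],-0.5],[[0,0,0],[0,0,0],-0.5],[[0,0,0],[0,0,0],-0.5],[[0,0,0],[0,0,0],-0.5],[[0,0,0],[0,0,0],-0.5],[[0,0,0],[0,0,0],-0.5]]'
python3 - <<'E'
from h import *
s=bot.capture("scene"); cv2.imwrite("pics/c5.png",cv2.resize(s[170:310,380:500],(600,600),interpolation=cv2.INTER_CUBIC))
E
```

```text
time: 10.55
tool_pos: [389.6, -281.0, 15.3]
tcp_rot: [3.141, 0.001, 1.665]
contact_force: [-0.2, -0.1, -0.4]
grip_width: 23.2
finger_force: 0.0
time: 11.38
tool_pos: [389.3, -280.7, 11.2]
tcp_rot: [3.141, 0.0, 1.665]
contact_force: [-0.1, 0.1, -0.5]
grip_width: 22.9
finger_force: 0.0
```

View pics/c5.png

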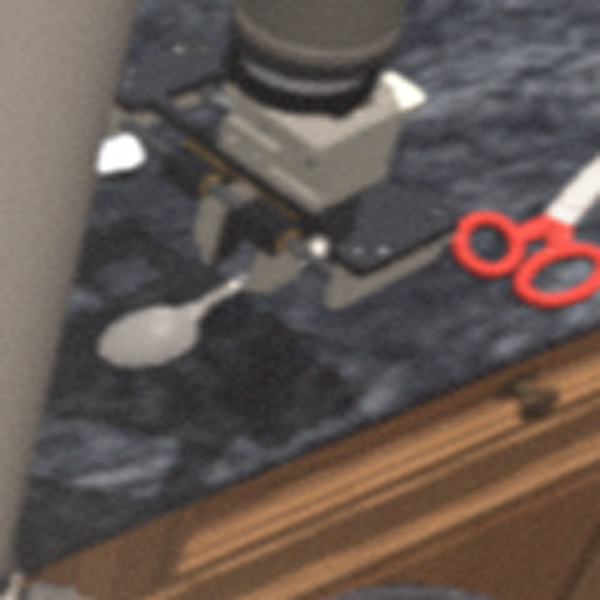

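No contact even at TCP 11 mm, and the fingers are now on either side of the neck. I'll continue downward.

```bash
for i in 1; do python3 -m pendant '[[[0,0,-0.05],[0,0,0],-0.6],[[0,0,-0.04],[0,0,0],-0.6],[[0,0,-0.04],[0,0,0],-0.6],[[0,0,-0.03],[0,0,0],-0.6],[[0,0,0],[0,0,0],-0.6],[[0,0,0],[0,0,0],-0.6],[[0,0,0],[0,0,0],-0.6],[[0,0,0],[0,0,0],-0.6],[[0,0,0],[0,0,0],-0.6],[[0,0,0],[0,0,0],-0.6]]'; done
python3 -m pendant '[[[0,0,-0.04],[0,0,0],-0.6],[[0,0,-0.03],[0,0,0],-0.6],[[0,0,-0.03],[0,0,0],-0.6],[[0,0,0],[0,0,0],-0.6],[[0,0,0],[0,0,0],-0.6],[[0,0,0],[0,0,0],-0.6],[[0,0,0],[0,0,0],-0.6],[[0,0,0],[0,0,0],-0.6],[[0,0,0],[0,0,0],-0.6],[[0,0,0],[0,0,0],-0.6]]'
```

```text
time: 12.27
tool_pos: [389.3, -280.8, 6.4]
tcp_rot: [3.141, 0.0, 1.665]
contact_force: [-0.3, 0.8, 0.8]
grip_width: 18.2
finger_force: 0.0
time: 13.1
tool_pos: [389.3, -280.7, 3.4]
tcp_rot: [3.141, 0.0, 1.665]
contact_force: [-0.3, -0.2, 0.5]
grip_width: 18.2
finger_force: 0.0
```

```bash
python3 -m pendant '[[[0,0,0],[0,0,0],-0.7],[[0,0,0],[0,0,0],-0.8],[[0,0,0],[0,0,0],-0.9],[[0,0,0],[0,0,0],-1],[[0,0,0],[0,0,0],-1],[[0,0,0],[0,0,0],-1],[[0,0,0],[0,0,0],-1],[[0,0,0],[0,0,0],-1],[[0,0,0],[0,0,0],-1],[[0,0,0],[0,0,0],-1]]'
```

```text
time: 13.93
tool_pos: [389.3, -280.7, 3.3]
tcp_rot: [3.142, -0.0, 1.665]
contact_force: [-0.0, -0.1, -0.4]
grip_width: 0.7
finger_force: 0.0
```

```bash
python3 -m pendant '[[[0,0,0],[0,0,0],-0.6],[[0,0,0],[0,0,0],-0.6],[[0,0,0],[0,0,0],-0.6],[[0,0,0],[0,0,0],-0.6],[[0,0,-0.03],[0,0,0],-0.6],[[0,0,-0.03],[0,0,0],-0.6],[[0,0,-0.03],[0,0,0],-0.6],[[0,0,0],[0,0,0],-0.6],[[0,0,0],[0,0,0],-0.6],[[0,0,0],[0,0,0],-0.6]]'
python3 -m pendant '[[[0,0,-0.03],[0,0,0],-0.6],[[0,0,-0.03],[0,0,0],-0.6],[[0,0,0],[0,0,0],-0.6],[[0,0,0],[0,0,0],-0.6],[[0,0,0],[0,0,0],-0.6],[[0,0,0],[0,0,0],-0.6],[[0,0,0],[0,0,0],-0.6],[[0,0,0],[0,0,0],-0.6],[[0,0,0],[0,0,0],-0.6],[[0,0,0],[0,0,0],-0.6]]'
python3 - <<'E'
from h import *
s=bot.capture("scene"); cv2.imwrite("pics/c6.png",cv2.resize(s[200:280,390:470],(600,600),interpolation=cv2.INTER_CUBIC))
E
```

```text
time: 14.77
tool_pos: [389.3, -280.7, 0.6]
tcp_rot: [3.142, -0.0, 1.665]
contact_force: [0.2, 0.0, 0.5]
grip_width: 18.6
finger_force: 0.0
time: 15.6
tool_pos: [389.3, -280.7, -1.1]
tcp_rot: [3.141, 0.0, 1.665]
contact_force: [0.6, -1.1, 0.8]
grip_width: 18.1
finger_force: 0.0
```

View pics/c6.png

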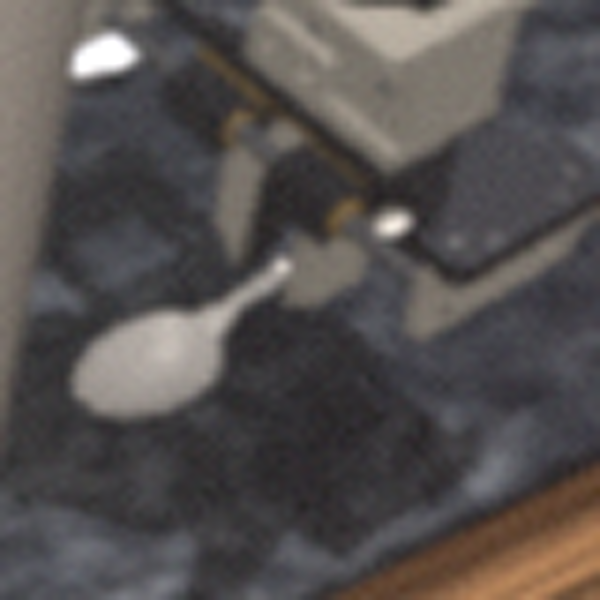

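```bash
python3 -m pendant '[[[0,0,0],[0,0,0],-0.7],[[0,0,0],[0,0,0],-0.8],[[0,0,0],[0,0,0],-0.9],[[0,0,0],[0,0,0],-1],[[0,0,0],[0,0,0],-1],[[0,0,0],[0,0,0],-1],[[0,0,0],[0,0,0],-1],[[0,0,0],[0,0,0],-1],[[0,0,0],[0,0,0],-1],[[0,0,0],[0,0,0],-1]]'
```

```text
time: 16.48
tool_pos: [389.5, -281.0, -0.6]
tcp_rot: [3.141, 0.001, 1.665]
contact_force: [-1.2, -0.2, 5.5]
grip_width: 0.3
finger_force: 3.0
```

```bash
python3 -m pendant '[[[0,0,0.1],[0,0,0],-0.6],[[0,0,0],[0,0,0],-0.6],[[0,0,0],[0,0,0],-0.6],[[0,0,0],[0,0,0],-0.6],[[0,0,-0.1],[0,0,0],-0.6],[[0,0,-0.05],[0,0,0],-0.6],[[0,0,-0.03],[0,0,0],-0.6],[[0,0,0],[0,0,0],-0.6],[[0,0,0],[0,0,0],-0.6],[[0,0,0],[0,0,0],-0.6]]'
python3 -m pendant '[[[0,0,-0.03],[0,0,0],-0.6],[[0,0,-0.03],[0,0,0],-0.6],[[0,0,0],[0,0,0],-0.6],[[0,0,0],[0,0,0],-0.6],[[0,0,0],[0,0,0],-0.6],[[0,0,0],[0,0,0],-0.6],[[0,0,0],[0,0,0],-0.6],[[0,0,0],[0,0,0],-0.6],[[0,0,0],[0,0,0],-0.6],[[0,0,0],[0,0,0],-0.6]]'
```

```text
time: 17.32
tool_pos: [389.3, -280.7, -3.6]
tcp_rot: [3.142, -0.0, 1.665]
contact_force: [-0.3, 1.5, 0.6]
grip_width: 18.5
finger_force: 0.0
time: 18.15
tool_pos: [389.4, -280.8, -5.3]
tcp_rot: [3.141, 0.0, 1.665]
contact_force: [-0.4, -0.8, 2.5]
grip_width: 18.4
finger_force: 1.3
```

```bash
python3 -m pendant '[[[0,0,0],[0,0,0],-0.7],[[0,0,0],[0,0,0],-0.8],[[0,0,0],[0,0,0],-0.9],[[0,0,0],[0,0,0],-1],[[0,0,0],[0,0,0],-1],[[0,0,0],[0,0,0],-1],[[0,0,0],[0,0,0],-1],[[0,0,0],[0,0,0],-1],[[0,0,0],[0,0,0],-1],[[0,0,0],[0,0,0],-1]]'
```

```text
time: 18.98
tool_pos: [389.9, -281.6, -3.2]
tcp_rot: [3.14, 0.003, 1.665]
contact_force: [-4.5, 1.3, 25.3]
grip_width: 7.9
finger_force: 26.7
```

It's gripped: width 7.9 mm and 27 N. Lifting.

```bash
python3 -m pendant '[[[0,0,0.1],[0,0,0],-1],[[0,0,0.2],[0,0,0],-1],[[0,0,0.3],[0,0,0],-1],[[0,0,0.5],[0,0,0],-1],[[0,0,0.5],[0,0,0],-1],[[0,0,0.5],[0,0,0],-1],[[0,0,0.5],[0,0,0],-1],[[0,0,0.4],[0,0,0],-1],[[0,0,0],[0,0,0],-1],[[0,0,0],[0,0,0],-1]]'
python3 - <<'E'
from h import *
im=bot.capture("wrist"); s=bot.capture("scene"); cv2.imwrite("pics/c7.png",np.hstack([cv2.resize(im,(440,330)),cv2.resize(s[170:302,380:512],(330,330),interpolation=cv2.INTER_CUBIC)])); cv2.imwrite("pics/w7.png",im)
E
```

```text
time: 19.82
tool_pos: [389.4, -280.7, 84.9]
tcp_rot: [3.141, 0.001, 1.665]
contact_force: [0.2, -0.3, -0.7]
grip_width: 0.3
finger_force: 0.0
```

View pics/c7.png

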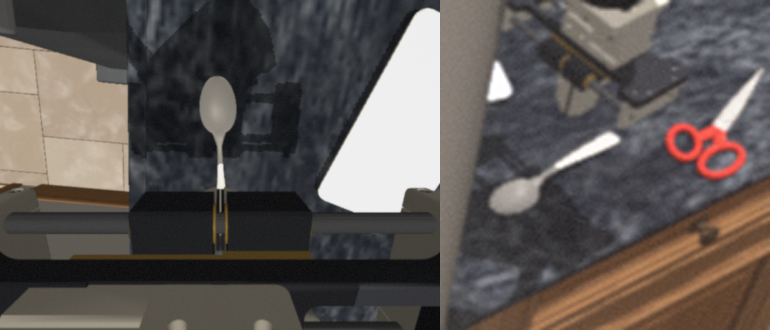

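It slipped: only the very tips touched the neck. I'll go lower, until the fingers firmly touch the worktop.

```bash
python3 -m pendant '[[[0,0,-0.6],[0,0,0],-0.6],[[0,0,-0.7],[0,0,0],-0.6],[[0,0,-0.7],[0,0,0],-0.6],[[0,0,-0.5],[0,0,0],-0.6],[[0,0,-0.3],[0,0,0],-0.6],[[0,0,-0.1],[0,0,0],-0.6],[[0,0,-0.1],[0,0,0],-0.6],[[0,0,-0.03],[0,0,0],-0.6],[[0,0,0],[0,0,0],-0.6],[[0,0,0],[0,0,0],-0.6]]'
python3 -m pendant '[[[0,0,-0.03],[0,0,0],-0.6],[[0,0,-0.03],[0,0,0],-0.6],[[0,0,0],[0,0,0],-0.6],[[0,0,0],[0,0,0],-0.6],[[0,0,0],[0,0,0],-0.6],[[0,0,0],[0,0,0],-0.6],[[0,0,0],[0,0,0],-0.6],[[0,0,0],[0,0,0],-0.6],[[0,0,0],[0,0,0],-0.6],[[0,0,0],[0,0,0],-0.6]]'
```

```text
time: 20.75
tool_pos: [389.1, -280.4, -5.3]
tcp_rot: [-3.142, -0.0, 1.665]
contact_force: [-1.5, 3.1, 4.8]
grip_width: 18.7
finger_force: 3.6
time: 21.58
tool_pos: [389.2, -280.4, -6.0]
tcp_rot: [3.141, 0.0, 1.665]
contact_force: [-4.8, 5.0, 19.2]
grip_width: 18.6
finger_force: 10.4
```

```bash
python3 -m pendant '[[[0,0,0],[0,0,0],-0.7],[[0,0,0],[0,0,0],-0.75],[[0,0,0],[0,0,0],-0.8],[[0,0,0],[0,0,0],-0.85],[[0,0,0],[0,0,0],-0.9],[[0,0,0],[0,0,0],-1],[[0,0,0],[0,0,0],-1],[[0,0,0],[0,0,0],-1],[[0,0,0],[0,0,0],-1],[[0,0,0],[0,0,0],-1]]'
python3 -m pendant '[[[0,0,0.05],[0,0,0],-1],[[0,0,0.05],[0,0,0],-1],[[0,0,0.03],[0,0,0],-1],[[0,0,0],[0,0,0],-1],[[0,0,0],[0,0,0],-1],[[0,0,0],[0,0,0],-1],[[0,0,0],[0,0,0],-1],[[0,0,0],[0,0,0],-1],[[0,0,0],[0,0,0],-1],[[0,0,0],[0,0,0],-1]]'
```

```text
time: 22.42
tool_pos: [389.7, -281.0, -4.9]
tcp_rot: [3.14, 0.002, 1.665]
contact_force: [-6.7, 6.0, 30.1]
grip_width: 13.7
finger_force: 28.1
time: 23.25
tool_pos: [391.3, -282.2, -1.0]
tcp_rot: [3.137, 0.005, 1.665]
contact_force: [0.1, 3.5, 23.3]
grip_width: 0.5
finger_force: 11.4
```

```bash
python3 - <<'E'
from h import *
P=bot.camera_params("scene")
for c in ((283,303),(310,307),(362,278),(235,262),(412,335)):
    px=[390+c[0]/7.5,200+c[1]/7.5]; print(c,[(z,ray(P,px,z).round(0).tolist()[0]) for z in(0,10,22,40)])
o=bot.get_obs(); print(o["tool_pos"],o["joint_positions"],o["tcp_rot"])
E
```

```text
(283, 303) [(0, [385.0, -281.0]), (10, [379.0, -274.0]), (22, [371.0, -265.0]), (40, [360.0, -253.0])]
(310, 307) [(0, [379.0, -288.0]), (10, [372.0, -281.0]), (22, [365.0, -273.0]), (40, [354.0, -260.0])]
(362, 278) [(0, [380.0, -313.0]), (10, [374.0, -306.0]), (22, [367.0, -297.0]), (40, [356.0, -284.0])]
(235, 262) [(0, [409.0, -278.0]), (10, [403.0, -271.0]), (22, [395.0, -263.0]), (40, [384.0, -250.0])]
(412, 335) [(0, [350.0, -312.0]), (10, [344.0, -304.0]), (22, [337.0, -295.0]), (40, [326.0, -282.0])]
[ 391.28675813 -282.19003347   -1.04425855] [-7.84159394e-01  5.52655733e-01  1.89048636e+00  7.17610226e-04
  6.92159337e-01 -8.78697352e-01] [3.13722266 0.00454908 1.66477332]
```

The neck seems to arch to about 10 mm, and at the narrow opening the tips may have landed on the spoon itself. I'll open wide, feel for the worktop, then pinch.

```bash
python3 -m pendant '[[[0,0,0.5],[0,0,0],-1],[[0,0,0.5],[0,0,0],0.1],[[0,0,0],[0,0,0],0.1],[[0,0,0],[0,0,0],0.1],[[0,0,0],[0,0,0],0.1],[[0,0,0],[0,0,0],0.1],[[0,0,-0.4],[0,0,0],0.1],[[0,0,-0.4],[0,0,0],0.1],[[0,0,-0.15],[0,0,0],0.1],[[0,0,-0.1],[0,0,0],0.1]]'
python3 -m pendant '[[[0,0,-0.05],[0,0,0],0.1],[[0,0,0],[0,0,0],0.1],[[0,0,0],[0,0,0],0.1],[[0,0,0],[0,0,0],0.1],[[0,0,0],[0,0,0],0.1],[[0,0,0],[0,0,0],0.1],[[0,0,0],[0,0,0],0.1],[[0,0,0],[0,0,0],0.1],[[0,0,0],[0,0,0],0.1],[[0,0,0],[0,0,0],0.1]]'
python3 -m pendant '[[[0,0,-0.05],[0,0,0],0.1],[[0,0,-0.05],[0,0,0],0.1],[[0,0,0],[0,0,0],0.1],[[0,0,0],[0,0,0],0.1],[[0,0,0],[0,0,0],0.1],[[0,0,0],[0,0,0],0.1],[[0,0,0],[0,0,0],0.1],[[0,0,0],[0,0,0],0.1],[[0,0,0],[0,0,0],0.1],[[0,0,0],[0,0,0],0.1]]'
```

```text
time: 24.08
tool_pos: [388.7, -280.1, -6.8]
tcp_rot: [-3.14, -0.002, 1.665]
contact_force: [-0.1, 0.1, -0.4]
grip_width: 50.1
finger_force: 0.0
time: 24.92
tool_pos: [389.3, -280.7, -7.1]
tcp_rot: [3.142, 0.0, 1.665]
contact_force: [-0.0, 0.6, 0.1]
grip_width: 50.9
finger_force: 0.0
time: 25.75
tool_pos: [389.3, -280.7, -10.2]
tcp_rot: [3.141, 0.0, 1.665]
contact_force: [1.1, 0.5, 1.1]
grip_width: 50.7
finger_force: 0.0
```

```bash
python3 -m pendant '[[[0,0,-0.05],[0,0,0],0.1],[[0,0,-0.04],[0,0,0],0.1],[[0,0,0],[0,0,0],0.1],[[0,0,0],[0,0,0],0.1],[[0,0,0],[0,0,0],0.1],[[0,0,0],[0,0,0],0.1],[[0,0,0],[0,0,0],0.1],[[0,0,0],[0,0,0],0.1],[[0,0,0],[0,0,0],0.1],[[0,0,0],[0,0,0],0.1]]'
python3 -m pendant '[[[0,0,-0.04],[0,0,0],0.1],[[0,0,-0.03],[0,0,0],0.1],[[0,0,0],[0,0,0],0.1],[[0,0,0],[0,0,0],0.1],[[0,0,0],[0,0,0],0.1],[[0,0,0],[0,0,0],0.1],[[0,0,0],[0,0,0],0.1],[[0,0,0],[0,0,0],0.1],[[0,0,0],[0,0,0],0.1],[[0,0,0],[0,0,0],0.1]]'
```

```text
time: 26.58
tool_pos: [389.3, -280.7, -12.8]
tcp_rot: [3.141, 0.0, 1.665]
contact_force: [-0.2, 0.3, 0.9]
grip_width: 50.3
finger_force: 0.0
time: 27.42
tool_pos: [389.3, -280.7, -14.9]
tcp_rot: [3.141, 0.0, 1.665]
contact_force: [0.5, -0.1, 0.3]
grip_width: 50.8
finger_force: 0.0
```

```bash
python3 -m pendant '[[[0,0,0],[0,0,0],-0.2],[[0,0,0],[0,0,0],-0.4],[[0,0,0],[0,0,0],-0.6],[[0,0,0],[0,0,0],-0.7],[[0,0,0],[0,0,0],-0.8],[[0,0,0],[0,0,0],-0.9],[[0,0,0],[0,0,0],-1],[[0,0,0],[0,0,0],-1],[[0,0,0],[0,0,0],-1],[[0,0,0],[0,0,0],-1]]'
```

```text
time: 28.25
tool_pos: [389.3, -280.7, -15.0]
tcp_rot: [3.141, -0.0, 1.665]
contact_force: [-0.2, 0.5, 1.0]
grip_width: 27.8
finger_force: 29.8
```

It stops at 27.8 mm and 30 N, so the spoon behaves as a broad hull at its middle. That explains the narrow-opening landings. Lifting.

```bash
python3 -m pendant '[[[0,0,0.1],[0,0,0],-1],[[0,0,0.2],[0,0,0],-1],[[0,0,0.3],[0,0,0],-1],[[0,0,0.5],[0,0,0],-1],[[0,0,0.5],[0,0,0],-1],[[0,0,0.5],[0,0,0],-1],[[0,0,0.5],[0,0,0],-1],[[0,0,0.5],[0,0,0],-1],[[0,0,0.3],[0,0,0],-1],[[0,0,0],[0,0,0],-1]]'
python3 - <<'E'
from h import *
P=bot.camera_params("wrist");im=bot.capture("wrist");cv2.imwrite("pics/w8.png",im)
c=blob(im,(240,40,400,274),lo=110).reshape(-1,2); i=c[:,1].argsort(); print(c.min(0),c.max(0), c[i[0]])
for r in range(c[:,1].min()+5,274,20): s=c[abs(c[:,1]-r)<2,0]; print(r,s.min(),s.max())
for z in (0,60,80,100): print(z,ray(P,[c[i[0]]],z).round(1))
E
```

```text
time: 29.08
tool_pos: [390.3, -281.6, 89.4]
tcp_rot: [3.139, 0.003, 1.665]
contact_force: [0.2, 0.4, -0.3]
grip_width: 27.9
finger_force: 29.8
[272  87] [358 273] [316  87]
92 295 332
112 281 346
132 275 354
152 272 357
172 273 358
192 276 356
212 286 346
232 306 330
252 312 325
272 315 324
0 [[ 376.9 -170.1]]
60 [[ 378.2 -179.2]]
80 [[ 378.6 -182.3]]
100 [[ 379.1 -185.3]]
```

The spoon is held and level. The tool is effectively about 32 mm shorter than nominal, so TCP = -15 put the spoon on the worktop. I'll carry it to the tray target (634,-228) at yaw about 1.41.

```bash
python3 -m pendant '[[[0.81,0.18,0],[0,0,-0.21],-1],[[0.81,0.18,0],[0,0,-0.21],-1],[[0.81,0.18,0],[0,0,-0.21],-1],[[0.81,0.18,0],[0,0,-0.21],-1],[[0.81,0.18,0],[0,0,-0.21],-1],[[0.81,0.18,0],[0,0,-0.21],-1],[[0.81,0.18,0],[0,0,-0.21],-1],[[0.81,0.18,0],[0,0,-0.21],-1],[[0.81,0.18,0],[0,0,-0.21],-1],[[0.81,0.18,0],[0,0,-0.21],-1]]'
python3 -m pendant '[[[0,0,-0.5],[0,0,0],-1],[[0,0,-0.5],[0,0,0],-1],[[0,0,-0.5],[0,0,0],-1],[[0,0,-0.5],[0,0,0],-1],[[0,0,-0.2],[0,0,0],-1],[[0,0,-0.1],[0,0,0],-1],[[0,0,0],[0,0,0],-1],[[0,0,0],[0,0,0],-1],[[0,0,0],[0,0,0],-1],[[0,0,0],[0,0,0],-1]]'
python3 - <<'E'
from h import *
P=bot.camera_params("wrist");im=bot.capture("wrist");cv2.imwrite("pics/w9.png",im)
im=bot.capture("top");cv2.imwrite("pics/t9.png",im)
E
```

```text
time: 29.97
tool_pos: [632.8, -226.0, 85.5]
tcp_rot: [-3.139, -0.001, 1.412]
contact_force: [0.1, -0.6, -0.3]
grip_width: 27.8
finger_force: 29.8
time: 30.8
tool_pos: [632.8, -227.0, 19.1]
tcp_rot: [3.14, 0.001, 1.413]
contact_force: [0.0, 0.0, -0.1]
grip_width: 27.4
finger_force: 29.8
```

```bash
python3 -m pendant '[[[0,0,-0.2],[0,0,0],-1],[[0,0,-0.2],[0,0,0],-1],[[0,0,-0.1],[0,0,0],-1],[[0,0,-0.05],[0,0,0],-1],[[0,0,0],[0,0,0],-1],[[0,0,0],[0,0,0],-1],[[0,0,0],[0,0,0],-1],[[0,0,0],[0,0,0],-1],[[0,0,0],[0,0,0],-1],[[0,0,0],[0,0,0],-1]]'
python3 -m pendant '[[[0,0,-0.05],[0,0,0],-1],[[0,0,-0.04],[0,0,0],-1],[[0,0,0],[0,0,0],-1],[[0,0,0],[0,0,0],-1],[[0,0,0],[0,0,0],-1],[[0,0,0],[0,0,0],-1],[[0,0,0],[0,0,0],-1],[[0,0,0],[0,0,0],-1],[[0,0,0],[0,0,0],-1],[[0,0,0],[0,0,0],-1]]'
```

```text
time: 31.73
tool_pos: [632.4, -226.7, 1.7]
tcp_rot: [3.141, 0.0, 1.413]
contact_force: [-0.6, -0.9, -0.7]
grip_width: 27.7
finger_force: 29.8
time: 32.57
tool_pos: [632.3, -226.7, -1.1]
tcp_rot: [3.141, 0.0, 1.413]
contact_force: [0.4, -0.1, -0.6]
grip_width: 28.0
finger_force: 29.8
```

```bash
python3 -m pendant '[[[0.02,0,-0.03],[0,0,0],-1],[[0.02,0,-0.03],[0,0,0],-1],[[0,0,0],[0,0,0],-1],[[0,0,0],[0,0,0],-1],[[0,0,0],[0,0,0],-1],[[0,0,0],[0,0,0],-1],[[0,0,0],[0,0,0],-1],[[0,0,0],[0,0,0],-1],[[0,0,0],[0,0,0],-1],[[0,0,0],[0,0,0],-1]]'
```

```text
time: 33.4
tool_pos: [633.2, -226.8, -2.0]
tcp_rot: [-3.141, 0.0, 1.413]
contact_force: [-3.3, 1.3, 6.9]
grip_width: 28.2
finger_force: 29.8
```

Contact came at TCP -1.8 as predicted, so the spoon is on the tray. I'll release, lift, take pictures, and refine the mill's position from the top and scene views.

```bash
python3 -m pendant '[[[0,0,0.03],[0,0,0],-0.3],[[0,0,0],[0,0,0],0],[[0,0,0],[0,0,0],0],[[0,0,0],[0,0,0],0],[[0,0,0],[0,0,0],0],[[0,0,0.3],[0,0,0],0],[[0,0,0.5],[0,0,0],0],[[0,0,1],[0,0,0],0],[[0,0,1],[0,0,0],0],[[0,0,1],[0,0,0],0]]'
python3 -m pendant '[[[-0.6,-0.6,1],[0,0,0],1],[[-0.6,-0.6,1],[0,0,0],1],[[-0.6,-0.6,1],[0,0,0],1],[[-0.6,-0.6,0.5],[0,0,0],1],[[-0.6,-0.6,0],[0,0,0],1],[[-0.6,-0.6,0],[0,0,0],1],[[0,-0.6,0],[0,0,0],1],[[0,-0.6,0],[0,0,0],1],[[0,0,0],[0,0,0],1],[[0,0,0],[0,0,0],1]]'
python3 - <<'E'
from h import *
P=bot.camera_params("wrist");im=bot.capture("wrist");cv2.imwrite("pics/w10.png",im)
c=blob(im,(0,0,640,270),lo=200); print("tray",c.reshape(-1,2).min(0),c.reshape(-1,2).max(0),*rect(P,c,13))
T=bot.camera_params("top");S=bot.camera_params("scene");t=bot.capture("top");s=bot.capture("scene")
cv2.imwrite("pics/t10.png",t);cv2.imwrite("pics/s10.png",s)
print("mill top/z95",ray(T,[[467.5,238.7]],95),"base",ray(T,[[461,244]],3),"scene top",ray(S,[[451,169]],95),"base",ray(S,[[449,193]],0))
k=lambda a:cv2.resize(a,(400,300))
cv2.imwrite("pics/c10.png",np.vstack([np.hstack([k(im),k(t[180:300,340:500])]),np.hstack([k(s[140:260,330:490]),k(cv2.imread("pics/w1.png")[250:370,300:460])])]))
E
```

```text
time: 34.23
tool_pos: [633.3, -226.6, 113.6]
tcp_rot: [-3.141, -0.0, 1.413]
contact_force: [0.2, 0.3, -0.4]
grip_width: 45.8
finger_force: 0.0
time: 35.07
tool_pos: [525.2, -371.2, 217.2]
tcp_rot: [3.141, -0.0, 1.411]
contact_force: [0.6, 0.1, 0.3]
grip_width: 91.6
finger_force: 0.0
tray [293   0] [432 169] [ 585.  -246.2] [165.6 127.2] -0.256
mill top/z95 [[ 505.26030187 -444.47151124]] base [[ 503.7414519  -448.96043622]] scene top [[ 506.03354467 -438.30517894]] base [[ 502.05300304 -452.26197821]]
```

View pics/c10.png

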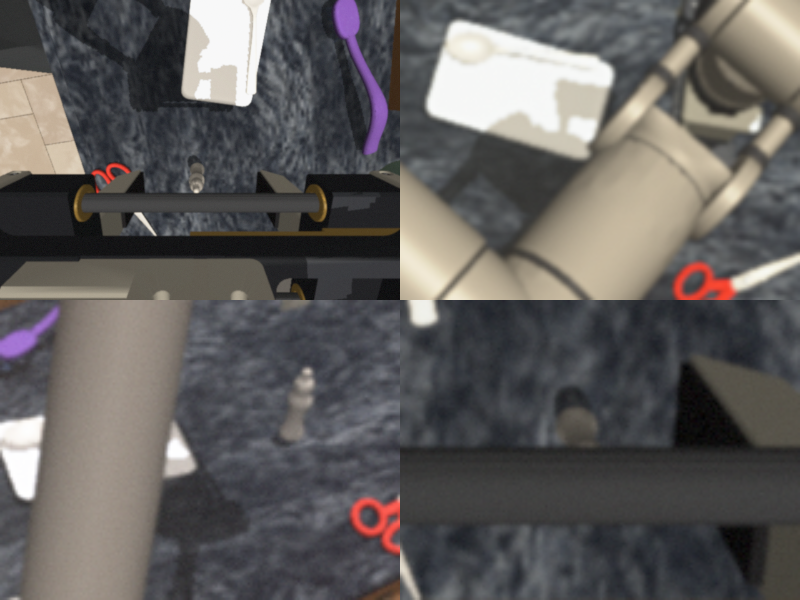

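```bash
python3 - <<'E'
from h import *
P=bot.camera_params("wrist");S=bot.camera_params("scene");T=bot.camera_params("top")
print("wrist base",ray(P,[[311,262]],8),"top",ray(P,[[315,298]],97),"scene base",ray(S,[[447,193]],0),"top",ray(S,[[452.8,169]],97))
im=cv2.imread("pics/w10.png"); g=cv2.cvtColor(im,cv2.COLOR_BGR2GRAY)
for r in (255,265,275,285,295,300): print(r,g[r,290:340:2])
print("spice top",ray(T,[[172.5,232.7]],95),"honey",ray(T,[[310.5,188.5]],97))
E
```

```text
wrist base [[ 504.72079965 -431.25230452]] top [[ 509.90154684 -437.37226628]] scene base [[ 504.9579857  -447.10112075]] top [[ 501.92985868 -440.83463507]]
255 [71 64 62 80 90 72 42 43 45 53 59 46 40 47 47 58 62 65 63 55 58 63 67 65
 58]
265 [ 74  73  72  85  92  89  54  49  77  89 100 102 103 100  98  96 102  95
  67  65  74  70  62  58  57]
275 [ 68  68  76 107 119  87  70  91  90  77  74  75  74  72  72  75  86 112
  97  67  60  62  65  74  68]
285 [ 71  66  77  89 109 112 104 106 108  99  87  82  82  84  87 101 115 146
 116  64  66  74  77  79  73]
295 [112 114 106  85  68  63  69  97 120 126 134 123 128 132 159 161 140 110
  84  72  82  88  70  55  59]
300 [113 121 112 100  81  73  74 103 153 131  98 109 115 113 123 159 163 109
  75  75  75  76  72  69  74]
spice top [[517.15824829 414.27628974]] honey [[651.74933833  14.4034996 ]]
```

The mill is at about (505,-445). I'll grasp it at 50 mm height (TCP about 18).

```bash
python3 -m pendant '[[[-0.13,-0.49,-0.5],[0,0,0],0.6],[[-0.13,-0.49,-0.5],[0,0,0],0.6],[[-0.13,-0.49,-0.5],[0,0,0],0.6],[[-0.13,-0.49,-0.5],[0,0,0],0.6],[[-0.13,-0.49,-0.5],[0,0,0],0.6],[[0,0,-0.8],[0,0,0],0.6],[[0,0,-0.8],[0,0,0],0.6],[[0,0,-0.7],[0,0,0],0.6],[[0,0,-0.7],[0,0,0],0.6],[[0,0,-0.6],[0,0,0],0.6]]'
python3 -m pendant '[[[0,0,-0.3],[0,0,0],0.6],[[0,0,-0.2],[0,0,0],0.6],[[0,0,0],[0,0,0],0],[[0,0,0],[0,0,0],-0.3],[[0,0,0],[0,0,0],-0.5],[[0,0,0],[0,0,0],-0.7],[[0,0,0],[0,0,0],-0.9],[[0,0,0],[0,0,0],-0.9],[[0,0,0],[0,0,0],-0.9],[[0,0,0],[0,0,0],-0.9]]'
```

```text
time: 36.05
tool_pos: [505.2, -444.3, 31.3]
tcp_rot: [-3.14, -0.001, 1.412]
contact_force: [-0.5, -0.1, 0.7]
grip_width: 73.3
finger_force: 0.0
time: 36.88
tool_pos: [506.1, -444.3, 19.2]
tcp_rot: [3.141, 0.0, 1.413]
contact_force: [0.3, 0.9, -0.5]
grip_width: 24.9
finger_force: 12.8
```

```bash
python3 -m pendant '[[[0,0,0],[0,0,0],-1],[[0,0,0],[0,0,0],-1],[[0,0,0.1],[0,0,0],-1],[[0,0,0.3],[0,0,0],-1],[[0,0,0.4],[0,0,0],-1],[[0,0,0.5],[0,0,0],-1],[[0,0,0.5],[0,0,0],-1],[[0,0,0.5],[0,0,0],-1],[[0,0,0.2],[0,0,0],-1],[[0,0,0],[0,0,0],-1]]'
python3 -m pendant '[[[0.19,0.94,0],[0,0,0],-1],[[0.19,0.94,0],[0,0,0],-1],[[0.19,0.94,0],[0,0,0],-1],[[0.19,0.94,0],[0,0,0],-1],[[0.19,0.94,0],[0,0,0],-1],[[0.19,0.94,0],[0,0,0],-1],[[0.19,0.94,0],[0,0,0],-1],[[0.19,0.94,0],[0,0,0],-1],[[0.19,0.94,0],[0,0,0],-1],[[0.18,0.94,0],[0,0,0],-1]]'
```

```text
time: 37.72
tool_pos: [506.9, -445.2, 96.8]
tcp_rot: [3.138, 0.003, 1.413]
contact_force: [0.4, -1.1, -1.0]
grip_width: 24.1
finger_force: 30.0
time: 38.55
tool_pos: [562.4, -160.6, 93.3]
tcp_rot: [-3.141, -0.0, 1.413]
contact_force: [0.5, -0.8, -1.3]
grip_width: 24.0
finger_force: 30.0
```

```bash
python3 -m pendant '[[[0,0,-0.3],[0,0,0],-1],[[0,0,-0.5],[0,0,0],-1],[[0,0,-0.5],[0,0,0],-1],[[0,0,-0.3],[0,0,0],-1],[[0,0,-0.2],[0,0,0],-1],[[0,0,-0.1],[0,0,0],-1],[[0,0,-0.05],[0,0,0],-1],[[0,0,0],[0,0,0],-1],[[0,0,0],[0,0,0],-1],[[0,0,0],[0,0,0],-1]]'
python3 -m pendant '[[[0,0,-0.04],[0,0,0],-1],[[0,0,-0.04],[0,0,0],-1],[[0,0,-0.02],[0,0,0],-1],[[0,0,0],[0,0,0],-1],[[0,0,0],[0,0,0],-1],[[0,0,0],[0,0,0],-1],[[0,0,0],[0,0,0],-1],[[0,0,0],[0,0,0],-1],[[0,0,0],[0,0,0],-1],[[0,0,0],[0,0,0],-1]]'
```

```text
time: 39.38
tool_pos: [563.1, -162.5, 36.1]
tcp_rot: [3.14, 0.0, 1.413]
contact_force: [-0.5, 0.7, -0.8]
grip_width: 24.3
finger_force: 30.0
time: 40.22
tool_pos: [562.7, -162.2, 32.5]
tcp_rot: [3.142, -0.0, 1.413]
contact_force: [0.3, 0.8, -1.9]
grip_width: 23.4
finger_force: 30.0
```

```bash
python3 -m pendant '[[[0,0,-0.04],[0,0,0],-1],[[0,0,-0.02],[0,0,0],-1],[[0,0,0],[0,0,0],-1],[[0,0,0],[0,0,0],-1],[[0,0,0],[0,0,0],-1],[[0,0,0],[0,0,0],-1],[[0,0,0],[0,0,0],-1],[[0,0,0],[0,0,0],-1],[[0,0,0],[0,0,0],-1],[[0,0,0],[0,0,0],-1]]'
```

```text
time: 41.05
tool_pos: [563.3, -162.4, 32.0]
tcp_rot: [3.14, 0.001, 1.413]
contact_force: [-1.3, 0.8, 8.0]
grip_width: 23.9
finger_force: 30.0
```

```bash
python3 -m pendant '[[[0,0,0.02],[0,0,0],-0.7],[[0,0,0],[0,0,0],-0.3],[[0,0,0],[0,0,0],0],[[0,0,0],[0,0,0],0.2],[[0,0,0],[0,0,0],0.2],[[0,0,0.4],[0,0,0],0.2],[[0,0,1],[0,0,0],0.2],[[0,0,1],[0,0,0],0.2],[[0,0,1],[0,0,0],0.2],[[0,0,1],[0,0,0],0.2]]'
python3 -m pendant '[[[0,0.5,1],[0,0,0],1],[[-0.1,1,0.7],[0,0,0],1],[[-0.1,1,0],[0,0,0],1],[[-0.1,1,0],[0,0,0],1],[[-0.1,1,0],[0,0,0],1],[[-0.1,1,0],[0,0,0],1],[[-0.1,1,0],[0,0,0],1],[[-0.1,1,0],[0,0,0],1],[[-0.1,1,0],[0,0,0],1],[[-0.1,1,0],[0,0,0],1]]'
python3 -m pendant '[[[-0.1,1,0],[0,0,0],1],[[-0.1,1,0],[0,0,0],1],[[-0.1,1,0],[0,0,0],1],[[-0.1,1,0],[0,0,0],1],[[-0.1,1,0],[0,0,0],1],[[-0.1,1,0],[0,0,0],1],[[0,0.5,0],[0,0,0],1],[[0,0,0],[0,0,0],1],[[0,0,0],[0,0,0],1],[[0,0,0],[0,0,0],1]]'
cat >>h.py <<'E'
def look(tag):
    P=bot.camera_params("wrist");im=bot.capture("wrist");cv2.imwrite(f"pics/{tag}.png",im);return im,P
E
python3 - <<'E'
from h import *
im,P=look("w11"); c=blob(im,(100,0,560,272),False,120); print(cv2.boundingRect(c)); (x,y),r=cv2.minEnclosingCircle(c); print(x,y,r,ray(P,[[x,y]],95))
T=bot.camera_params("top");t=bot.capture("top");cv2.imwrite("pics/t11.png",t); print("mill/tray from top:"); print(rect(T,blob(t,(345,180,432,250),lo=150),13))
E
```

```text
time: 41.88
tool_pos: [562.4, -162.1, 164.3]
tcp_rot: [-3.141, -0.0, 1.413]
contact_force: [-0.1, 0.0, 0.0]
grip_width: 54.9
finger_force: 0.0
time: 42.72
tool_pos: [535.3, 124.3, 214.1]
tcp_rot: [-3.141, 0.0, 1.413]
contact_force: [0.5, 0.3, 0.7]
grip_width: 91.9
finger_force: 0.0
time: 43.55
tool_pos: [517.9, 316.6, 214.0]
tcp_rot: [-3.141, 0.001, 1.412]
contact_force: [0.3, -0.4, 0.0]
grip_width: 92.0
finger_force: 0.0
(278, 85, 50, 53)
303.38018798828125 111.02073669433594 26.38692855834961 [[519.91865747 416.49983654]]
mill/tray from top:
(array([ 591.4, -223.8], dtype=float32), array([213.9, 132.4], dtype=float32), -0.287)
```

```bash
python3 -m pendant '[[[0.01,0.66,-0.5],[0,0,0],0.8],[[0.01,0.66,-0.5],[0,0,0],0.8],[[0.01,0.66,-0.5],[0,0,0],0.8],[[0.01,0.66,-0.5],[0,0,0],0.8],[[0.01,0.66,-0.5],[0,0,0],0.8],[[0,0,-0.8],[0,0,0],0.8],[[0,0,-0.8],[0,0,0],0.8],[[0,0,-0.7],[0,0,0],0.8],[[0,0,-0.7],[0,0,0],0.8],[[0,0,-0.6],[0,0,0],0.8]]'
python3 -m pendant '[[[0,0,-0.2],[0,0,0],0.8],[[0,0,-0.2],[0,0,0],0.5],[[0,0,0],[0,0,0],0.2],[[0,0,0],[0,0,0],0],[[0,0,0],[0,0,0],-0.2],[[0,0,0],[0,0,0],-0.4],[[0,0,0],[0,0,0],-1],[[0,0,0],[0,0,0],-1],[[0,0,0],[0,0,0],-1],[[0,0,0],[0,0,0],-1]]'
```

```text
time: 44.48
tool_pos: [519.5, 415.3, 29.9]
tcp_rot: [-3.141, 0.001, 1.411]
contact_force: [-0.2, 0.4, 0.1]
grip_width: 82.6
finger_force: 0.0
time: 45.32
tool_pos: [519.6, 417.1, 20.2]
tcp_rot: [3.14, -0.001, 1.413]
contact_force: [-0.9, -0.5, 5.5]
grip_width: 45.6
finger_force: 30.0
```

```bash
python3 -m pendant '[[[0,0,0.1],[0,0,0],-1],[[0,0,0.3],[0,0,0],-1],[[0,0,0.5],[0,0,0],-1],[[0,0,0.6],[0,0,0],-1],[[0,0,0.6],[0,0,0],-1],[[0,0,0.6],[0,0,0],-1],[[0,0,0.6],[0,0,0],-1],[[0,0,0.6],[0,0,0],-1],[[0,0,0.6],[0,0,0],-1],[[0,0,0.3],[0,0,0],-1]]'
python3 - <<'E'
from h import *
im,P=look("w12"); s=bot.capture("scene"); cv2.imwrite("pics/s12.png",s)
hsv=cv2.cvtColor(im,cv2.COLOR_BGR2HSV); m=((hsv[...,1]>120)&(hsv[...,2]>110))[:, 150:500]; ys,xs=np.where(m); print(len(ys),ys.min(),ys.max(),xs.min()+150,xs.max()+150)
E
```

```text
time: 46.15
tool_pos: [519.8, 417.2, 166.1]
tcp_rot: [3.139, -0.002, 1.413]
contact_force: [0.4, -1.4, -0.3]
grip_width: 45.8
finger_force: 30.0
3303 37 371 150 499
```

```bash
python3 -m pendant '[[[0.03,-0.5,0],[0,0,0],-1],[[0.04,-1,0],[0,0,0],-1],[[0.04,-1,0],[0,0,0],-1],[[0.04,-1,0],[0,0,0],-1],[[0.04,-1,0],[0,0,0],-1],[[0.04,-1,0],[0,0,0],-1],[[0.04,-1,0],[0,0,0],-1],[[0.04,-1,0],[0,0,0],-1],[[0.04,-1,0],[0,0,0],-1],[[0.04,-1,0],[0,0,0],-1]]'
python3 -m pendant '[[[0.04,-1,0],[0,0,0],-1],[[0.04,-1,0],[0,0,0],-1],[[0.04,-1,0],[0,0,0],-1],[[0.04,-1,0],[0,0,0],-1],[[0.04,-1,0],[0,0,0],-1],[[0.04,-1,0],[0,0,0],-1],[[0.04,-1,0],[0,0,0],-1],[[0.04,-1,0],[0,0,0],-1],[[0.04,-1,0],[0,0,0],-1],[[0.04,-1,0],[0,0,0],-1]]'
python3 -m pendant '[[[0.04,-1,0],[0,0,0],-1],[[0.04,-1,0],[0,0,0],-1],[[0.04,-1,0],[0,0,0],-1],[[0,-0.5,0],[0,0,0],-1],[[0,0,0],[0,0,0],-1],[[0,0,0],[0,0,0],-1],[[0,0,0],[0,0,0],-1],[[0,0,0],[0,0,0],-1],[[0,0,0],[0,0,0],-1],[[0,0,0],[0,0,0],-1]]'
python3 - <<'E'
from h import *
im,P=look("w13")
c=blob(im,(100,0,560,275),lo=200); x,y,w,h=cv2.boundingRect(c);print(x,y,w,h)
t=bot.capture("top");cv2.imwrite("pics/t13.png",t)
E
```

```text
time: 47.08
tool_pos: [529.9, 130.3, 161.9]
tcp_rot: [-3.139, 0.001, 1.413]
contact_force: [0.2, -0.6, -1.1]
grip_width: 46.1
finger_force: 30.0
time: 47.92
tool_pos: [542.0, -169.4, 161.8]
tcp_rot: [-3.139, -0.001, 1.413]
contact_force: [0.7, 0.4, -0.1]
grip_width: 45.6
finger_force: 30.0
time: 48.75
tool_pos: [546.7, -272.2, 163.4]
tcp_rot: [3.141, -0.0, 1.414]
contact_force: [0.1, 0.9, -0.7]
grip_width: 45.5
finger_force: 30.0
283 34 161 239
```

```bash
python3 -m pendant '[[[0,-0.03,-0.4],[0,0,0],-1],[[0,0,-0.6],[0,0,0],-1],[[0,0,-0.7],[0,0,0],-1],[[0,0,-0.7],[0,0,0],-1],[[0,0,-0.7],[0,0,0],-1],[[0,0,-0.5],[0,0,0],-1],[[0,0,-0.3],[0,0,0],-1],[[0,0,-0.2],[0,0,0],-1],[[0,0,-0.05],[0,0,0],-1],[[0,0,0],[0,0,0],-1]]'
python3 -m pendant '[[[0,0,-0.04],[0,0,0],-1],[[0,0,-0.03],[0,0,0],-1],[[0,0,-0.02],[0,0,0],-1],[[0,0,0],[0,0,0],-1],[[0,0,0],[0,0,0],-1],[[0,0,0],[0,0,0],-1],[[0,0,0],[0,0,0],-1],[[0,0,0],[0,0,0],-1],[[0,0,0],[0,0,0],-1],[[0,0,0],[0,0,0],-1]]'
```

```text
time: 49.68
tool_pos: [546.8, -274.2, 39.1]
tcp_rot: [3.141, 0.0, 1.413]
contact_force: [-0.5, -0.1, -1.1]
grip_width: 45.3
finger_force: 30.0
time: 50.52
tool_pos: [546.5, -274.1, 36.1]
tcp_rot: [3.141, 0.0, 1.413]
contact_force: [0.1, 0.2, -0.9]
grip_width: 45.7
finger_force: 30.0
```

```bash
python3 -m pendant '[[[0,0,-0.04],[0,0,0],-1],[[0,0,-0.03],[0,0,0],-1],[[0,0,-0.02],[0,0,0],-1],[[0,0,0],[0,0,0],-1],[[0,0,0],[0,0,0],-1],[[0,0,0],[0,0,0],-1],[[0,0,0],[0,0,0],-1],[[0,0,0],[0,0,0],-1],[[0,0,0],[0,0,0],-1],[[0,0,0],[0,0,0],-1]]'
python3 -m pendant '[[[0,0,-0.03],[0,0,0],-1],[[0,0,0],[0,0,0],-1],[[0,0,0],[0,0,0],-1],[[0,0,0],[0,0,0],-1],[[0,0,0],[0,0,0],-1],[[0,0,0],[0,0,0],-1],[[0,0,0],[0,0,0],-1],[[0,0,0],[0,0,0],-1],[[0,0,0],[0,0,0],-1],[[0,0,0],[0,0,0],-1]]'
```

```text
time: 51.35
tool_pos: [546.5, -274.1, 33.4]
tcp_rot: [3.141, 0.0, 1.413]
contact_force: [-0.6, -0.4, -0.9]
grip_width: 45.6
finger_force: 30.0
time: 52.18
tool_pos: [546.6, -274.2, 33.1]
tcp_rot: [3.141, 0.0, 1.413]
contact_force: [-1.8, 0.7, 5.3]
grip_width: 45.3
finger_force: 30.0
```

```bash
python3 -m pendant '[[[0,0,0.02],[0,0,0],0.2],[[0,0,0],[0,0,0],0.4],[[0,0,0],[0,0,0],0.6],[[0,0,0],[0,0,0],0.6],[[0,0,0],[0,0,0],0.6],[[0,0,0.3],[0,0,0],0.6],[[0,0,0.9],[0,0,0],0.6],[[0,0,1],[0,0,0],0.6],[[0,0,1],[0,0,0],0.6],[[0,0,1],[0,0,0],0.6]]'
python3 -m pendant '[[[0.2,0.3,1],[0,0,0],1],[[0.4,0.8,0.6],[0,0,0],1],[[0.4,0.8,0],[0,0,0],1],[[0.4,0.8,0],[0,0,0],1],[[0.4,0.8,0],[0,0,0],1],[[0.4,0.8,0],[0,0,0],1],[[0.4,0.8,0],[0,0,0],1],[[0.4,0.8,0],[0,0,0],1],[[0.2,0.4,0],[0,0,0],1],[[0,0,0],[0,0,0],1]]'
python3 - <<'E'
from h import *
im,P=look("w14"); hsv=cv2.cvtColor(im,cv2.COLOR_BGR2HSV)
c=blob(im,(200,0,440,272),lo=185,smax=40); print(cv2.boundingRect(c)); (x,y),r=cv2.minEnclosingCircle(c); print(x,y,r,ray(P,[[x,y]],99),rect(P,c,99))
E
```

```text
time: 53.02
tool_pos: [546.4, -274.0, 161.1]
tcp_rot: [3.141, 0.0, 1.413]
contact_force: [0.2, -1.1, -0.8]
grip_width: 73.7
finger_force: 0.0
time: 53.85
tool_pos: [643.3, -82.4, 207.3]
tcp_rot: [3.141, -0.001, 1.416]
contact_force: [0.3, -0.1, -0.3]
grip_width: 91.7
finger_force: 0.0
(200, 0, 92, 64)
244.0 31.0 53.82388687133789 [[610.90252938  78.9252017 ]] (array([611. ,  78.1], dtype=float32), array([70.2, 41.8], dtype=float32), 1.416)
```

View pics/w14.png

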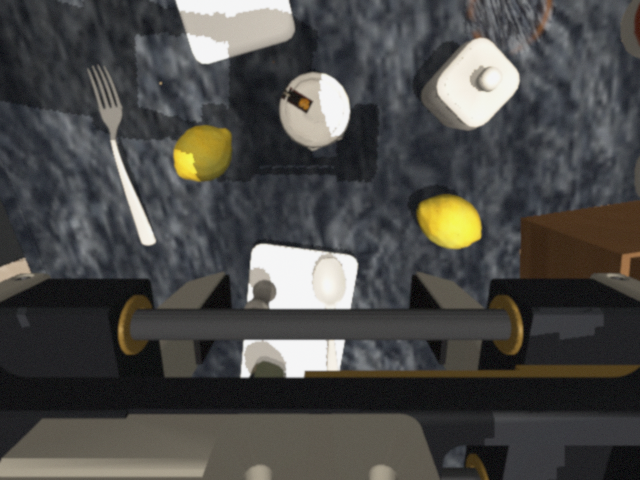

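The wrist view shows the honey jar's lid centred at about (314.5,109), the dish corner above it at (240,30), and the fork on the left undisturbed. On the tray, the spoon bowl is at (328,280) and the mill at (262,295).

```bash
python3 - <<'E'
from h import *
im=cv2.imread("pics/w14.png");P=bot.camera_params("wrist")
c=blob(im,(275,68,360,150),lo=150,smax=60); (x,y),r=cv2.minEnclosingCircle(c); print(x,y,r,ray(P,[[x,y],[314.5,109]],97),rect(P,c,97))
print("mill top",ray(P,[[262,305]],110),"bowl",ray(P,[[328,280]],20))
print(bot.get_obs()["tool_pos"])
E
```

```text
315.692626953125 108.94023132324219 36.67567443847656 [[654.6776327   14.87754523]
 [653.73138724  14.98168768]] (array([654. ,  14.2], dtype=float32), array([54.5, 53.8], dtype=float32), 1.414)
mill top [[ 581.24348699 -140.60664477]] bowl [[ 639.4352097  -163.31007982]]
[642.67678978 -84.1985102  207.22138909]
```

```bash
python3 -m pendant '[[[0.07,0.66,-0.5],[0,0,0],0.85],[[0.07,0.66,-0.5],[0,0,0],0.85],[[0.07,0.66,-0.5],[0,0,0],0.85],[[0.07,0.66,-0.5],[0,0,0],0.85],[[0.07,0.66,-0.5],[0,0,0],0.85],[[0,0,-0.8],[0,0,0],0.85],[[0,0,-0.8],[0,0,0],0.85],[[0,0,-0.7],[0,0,0],0.85],[[0,0,-0.6],[0,0,0],0.85],[[0,0,-0.4],[0,0,0],0.85]]'
python3 -m pendant '[[[0,0,-0.2],[0,0,0],0.85],[[0,0,-0.1],[0,0,0],0.7],[[0,0,0],[0,0,0],0.5],[[0,0,0],[0,0,0],0.4],[[0,0,0],[0,0,0],0.3],[[0,0,0],[0,0,0],0.2],[[0,0,0],[0,0,0],-1],[[0,0,0],[0,0,0],-1],[[0,0,0],[0,0,0],-1],[[0,0,0],[0,0,0],-1]]'
```

```text
time: 54.73
tool_pos: [651.8, 12.1, 31.2]
tcp_rot: [-3.139, 0.001, 1.411]
contact_force: [0.5, -0.3, 0.3]
grip_width: 84.9
finger_force: 0.0
time: 55.57
tool_pos: [653.5, 13.9, 25.0]
tcp_rot: [3.14, -0.0, 1.413]
contact_force: [-0.9, -1.2, 6.0]
grip_width: 54.8
finger_force: 29.6
```

```bash
python3 -m pendant '[[[0,0,0.1],[0,0,0],-1],[[0,0,0.2],[0,0,0],-1],[[0,0,0.4],[0,0,0],-1],[[0,0,0.5],[0,0,0],-1],[[0,0,0.5],[0,0,0],-1],[[0,0,0.4],[0,0,0],-1],[[0,0,0.3],[0,0,0],-1],[[0,0,0.1],[0,0,0],-1],[[0,0,0],[0,0,0],-1],[[0,0,0],[0,0,0],-1]]'
python3 - <<'E'
from h import *
im,P=look("w15"); c=blob(im,(100,0,560,270),lo=190,smax=50); print(cv2.boundingRect(c),rect(P,c,12))
print(np.round(ray(P,cv2.approxPolyDP(cv2.convexHull(c),12,True).reshape(-1,2),12),0).tolist())
E
```

```text
time: 56.4
tool_pos: [652.6, 13.9, 98.5]
tcp_rot: [-3.141, 0.0, 1.413]
contact_force: [0.3, -0.2, -5.0]
grip_width: 55.3
finger_force: 29.5
(111, 0, 179, 161) (array([589.2, 149. ], dtype=float32), array([111.6, 102.8], dtype=float32), 0.092)
[[637.0, 185.0], [642.0, 102.0], [544.0, 93.0], [540.0, 201.0]]
```

```bash
python3 -m pendant '[[[-0.25,0.92,0],[0,0,0],-1],[[-0.25,0.92,0],[0,0,0],-1],[[-0.25,0.92,0],[0,0,0],-1],[[-0.25,0.92,0],[0,0,0],-1],[[-0.25,0.92,0],[0,0,0],-1],[[-0.25,0.92,0],[0,0,0],-1],[[-0.25,0.92,0],[0,0,0],-1],[[-0.25,0.92,0],[0,0,0],-1],[[-0.25,0.92,0],[0,0,0],-1],[[-0.25,0.92,0],[0,0,0],-1]]'
python3 -m pendant '[[[0,0,-0.3],[0,0,0],-1],[[0,0,-0.4],[0,0,0],-1],[[0,0,-0.4],[0,0,0],-1],[[0,0,-0.3],[0,0,0],-1],[[0,0,-0.2],[0,0,0],-1],[[0,0,-0.1],[0,0,0],-1],[[0,0,0],[0,0,0],-1],[[0,0,0],[0,0,0],-1],[[0,0,0],[0,0,0],-1],[[0,0,0],[0,0,0],-1]]'
python3 -m pendant '[[[0,0,-0.07],[0,0,0],-1],[[0,0,-0.03],[0,0,0],-1],[[0,0,0],[0,0,0],-1],[[0,0,0],[0,0,0],-1],[[0,0,0],[0,0,0],-1],[[0,0,0],[0,0,0],-1],[[0,0,0],[0,0,0],-1],[[0,0,0],[0,0,0],-1],[[0,0,0],[0,0,0],-1],[[0,0,0],[0,0,0],-1]]'
```

```text
time: 57.28
tool_pos: [576.9, 291.0, 97.9]
tcp_rot: [-3.14, 0.001, 1.413]
contact_force: [0.5, -0.8, -4.9]
grip_width: 55.4
finger_force: 29.5
time: 58.12
tool_pos: [578.5, 289.9, 48.8]
tcp_rot: [3.14, -0.001, 1.413]
contact_force: [-0.4, -0.9, -4.3]
grip_width: 55.6
finger_force: 29.5
time: 58.95
tool_pos: [578.0, 289.9, 45.0]
tcp_rot: [3.141, 0.0, 1.413]
contact_force: [0.2, 0.2, -5.7]
grip_width: 55.7
finger_force: 29.5
```

Contact is expected at TCP about 37.

```bash
python3 -m pendant '[[[0,0,-0.1],[0,0,0],-1],[[0,0,-0.07],[0,0,0],-1],[[0,0,-0.05],[0,0,0],-1],[[0,0,-0.03],[0,0,0],-1],[[0,0,0],[0,0,0],-1],[[0,0,0],[0,0,0],-1],[[0,0,0],[0,0,0],-1],[[0,0,0],[0,0,0],-1],[[0,0,0],[0,0,0],-1],[[0,0,0],[0,0,0],-1]]'
python3 -m pendant '[[[0,0,-0.03],[0,0,0],-1],[[0,0,0],[0,0,0],-1],[[0,0,0],[0,0,0],-1],[[0,0,0],[0,0,0],-1],[[0,0,0],[0,0,0],-1],[[0,0,0],[0,0,0],-1],[[0,0,0],[0,0,0],-1],[[0,0,0],[0,0,0],-1],[[0,0,0],[0,0,0],-1],[[0,0,0],[0,0,0],-1]]'
```

```text
time: 59.78
tool_pos: [578.0, 289.9, 37.6]
tcp_rot: [3.141, -0.0, 1.413]
contact_force: [1.0, -0.5, -3.8]
grip_width: 55.4
finger_force: 29.5
time: 60.62
tool_pos: [578.1, 290.0, 37.1]
tcp_rot: [3.141, -0.0, 1.413]
contact_force: [-2.2, -0.5, 4.7]
grip_width: 55.3
finger_force: 29.6
```

```bash
python3 -m pendant '[[[0,0,0.02],[0,0,0],0.5],[[0,0,0],[0,0,0],0.7],[[0,0,0],[0,0,0],0.8],[[0,0,0],[0,0,0],0.8],[[0,0,0],[0,0,0],0.8],[[0,0,0.3],[0,0,0],0.8],[[0,0,0.9],[0,0,0],0.8],[[0,0,1],[0,0,0],0.8],[[0,0,1],[0,0,0],0.8],[[0,0,1],[0,0,0],0.8]]'
python3 -m pendant '[[[-0.4,-0.05,0.6],[0,0,0.15],0],[[-0.8,-0.1,0.6],[0,0,0.15],0],[[-0.8,-0.1,0.6],[0,0,0.15],0],[[-0.8,-0.1,0.6],[0,0,0.15],0],[[-0.8,-0.1,0.6],[0,0,0.15],0],[[-0.8,-0.1,0.5],[0,0,0.15],0],[[-0.8,-0.1,0.4],[0,0,0.15],0],[[-0.8,-0.1,0],[0,0,0.15],0],[[-0.6,0,0],[0,0,0.15],0],[[0,0,0],[0,0,0.15],0]]'
python3 - <<'E'
from h import *
im,P=spoon((200,30,440,277),name="pics/w16.png")
T=bot.camera_params("top");t=bot.capture("top");s=bot.capture("scene");cv2.imwrite("pics/t16.png",t);cv2.imwrite("pics/s16.png",s)
k=lambda a:cv2.resize(a,(400,300),interpolation=cv2.INTER_CUBIC)
cv2.imwrite("pics/c16.png",np.vstack([np.hstack([k(t[180:255,340:440]),k(t[180:255,190:290])]),np.hstack([k(s[150:240,320:440]),k(im)])]))
E
```

```text
time: 61.45
tool_pos: [577.9, 289.9, 165.3]
tcp_rot: [3.141, -0.0, 1.413]
contact_force: [0.7, 0.3, 0.1]
grip_width: 83.1
finger_force: 0.0
time: 62.28
tool_pos: [377.3, 267.4, 281.8]
tcp_rot: [3.141, -0.001, 1.595]
contact_force: [0.8, -0.3, -0.1]
grip_width: 46.0
finger_force: 0.0
rect [251.7 376.9] [189.1  65.7] -0.033 ends [260.6 283.2] [279.8 470.4]
316.8 218.0 282.5
328.8 218.8 281.7
340.8 219.6 282.1
352.8 220.5 282.5
364.8 221.4 281.7
376.8 222.3 282.1
388.8 223.1 282.5
400.8 224.0 281.6
412.8 224.9 282.1
424.8 225.7 282.5
436.8 226.6 281.7
```

View pics/c16.png

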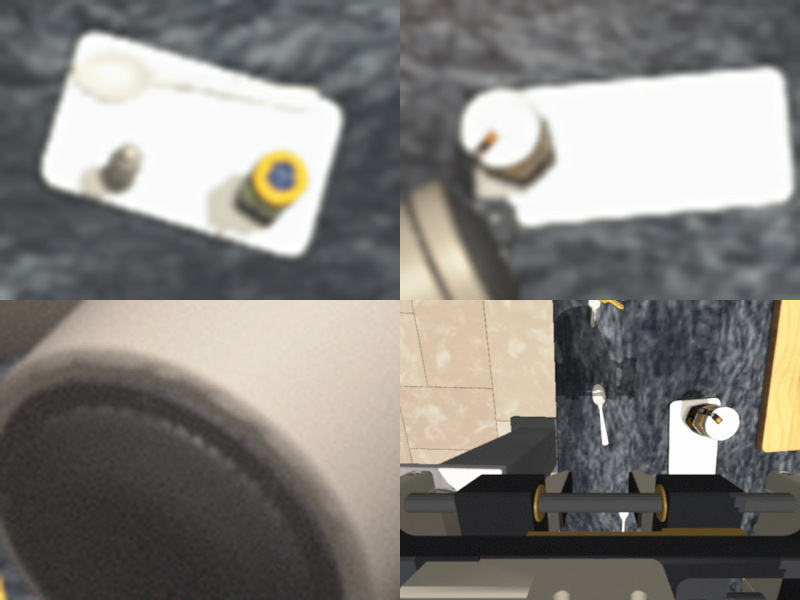

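The placed things all stand upright. In the top crops the mill top is at (372,219), the spice cap at (410,224.5) and the honey lid at (216,212.5), and the spoon lies in the far half. In the wrist view the teaspoon runs from about (318,137) to (328,232). I'll measure these.

```bash
python3 - <<'E'
from h import *
T=bot.camera_params("top"); t=cv2.imread("pics/t16.png")
def inf(c,a,w): d=np.array(w)-c; return np.round([d[0]*np.cos(a)+d[1]*np.sin(a),-d[0]*np.sin(a)+d[1]*np.cos(a)],0)
for c in ((591.5,-223.8),(597,-221)):
  for a in (-.11,-.29): print("tray",c,a,[(n,inf(c,a,ray(T,[p],z)[0])) for n,p,z in(("mill",(372,218.7),108),("spice",(410.2,224.5),107))])
print("honey",ray(T,[[215.7,212.5]],110),inf((584,210),.09,ray(T,[[215.7,212.5]],110)[0]))
spoon((295,115,352,250),lo=110,z=4)
g=cv2.cvtColor(t,cv2.COLOR_BGR2GRAY)
E
```

```text
tray (591.5, -223.8) -0.11 [('mill', array([-38.,  55.])), ('spice', array([-42., -57.]))]
tray (591.5, -223.8) -0.29 [('mill', array([-47.,  47.])), ('spice', array([-31., -64.]))]
tray (597, -221) -0.11 [('mill', array([-43.,  52.])), ('spice', array([-47., -60.]))]
tray (597, -221) -0.29 [('mill', array([-51.,  43.])), ('spice', array([-35., -68.]))]
honey [[574.82929612 288.56158968]] [-2. 79.]
rect [381.7 288.2] [131.5  36. ] 0.252 ends [388.1 222.4] [372.  352.5]
227.5 381.7 397.0
239.5 380.0 395.3
251.5 378.5 392.2
263.5 376.9 405.4
275.5 367.3 402.4
287.5 375.1 399.3
299.5 370.9 396.3
311.5 365.4 394.6
323.5 360.0 386.3
335.5 358.6 386.1
347.5 361.1 380.6
```

```bash
python3 -m pendant '[[[0.01,0.07,-1],[0,0,0.1],0],[[0.01,0.07,-1],[0,0,0.1],0],[[0.01,0.07,-1],[0,0,0.1],0],[[0.01,0.07,-1],[0,0,0.1],0],[[0.01,0.07,-1],[0,0,0.1],0],[[0.01,0.07,-1],[0,0,0.1],0],[[0.01,0.07,-1],[0,0,0.1],0],[[0.01,0.07,-0.9],[0,0,0.1],0],[[0.01,0.07,-0.7],[0,0,0.1],0],[[0,0.07,-0.4],[0,0,0.1],0]]'
python3 -m pendant '[[[0,0,-0.3],[0,0,0],0],[[0,0,-0.2],[0,0,0],0],[[0,0,-0.1],[0,0,0],0],[[0,0,-0.1],[0,0,0],0],[[0,0,-0.05],[0,0,0],0],[[0,0,0],[0,0,0],0],[[0,0,0],[0,0,0],0],[[0,0,0],[0,0,0],0],[[0,0,0],[0,0,0],0],[[0,0,0],[0,0,0],0]]'
```

```text
time: 63.32
tool_pos: [382.4, 287.7, 7.1]
tcp_rot: [-3.138, 0.002, 1.712]
contact_force: [-0.2, 0.3, 0.8]
grip_width: 46.0
finger_force: 0.0
time: 64.15
tool_pos: [382.9, 288.5, -11.9]
tcp_rot: [3.141, -0.0, 1.713]
contact_force: [0.6, 0.1, -0.3]
grip_width: 45.7
finger_force: 0.0
```

```bash
python3 -m pendant '[[[-0.08,-0.03,-0.08],[0,0,0],0],[[0,0,0],[0,0,0],-0.2],[[0,0,0],[0,0,0],-0.4],[[0,0,0],[0,0,0],-0.5],[[0,0,0],[0,0,0],-0.6],[[0,0,0],[0,0,0],-0.7],[[0,0,0],[0,0,0],-0.8],[[0,0,0],[0,0,0],-1],[[0,0,0],[0,0,0],-1],[[0,0,0],[0,0,0],-1]]'
python3 -m pendant '[[[0,0,0.1],[0,0,0],-1],[[0,0,0.2],[0,0,0],-1],[[0,0,0.3],[0,0,0],-1],[[0,0,0.5],[0,0,0],-1],[[0,0,0.5],[0,0,0],-1],[[0,0,0.5],[0,0,0],-1],[[0,0,0.5],[0,0,0],-1],[[0,0,0.3],[0,0,0],-1],[[0,0,0],[0,0,0],-1],[[0,0,0],[0,0,0],-1]]'
```

```text
time: 64.98
tool_pos: [380.4, 287.5, -14.6]
tcp_rot: [3.141, 0.0, 1.713]
contact_force: [0.1, 0.0, 0.3]
grip_width: 19.0
finger_force: 29.9
time: 65.82
tool_pos: [380.5, 287.6, 72.8]
tcp_rot: [3.14, -0.0, 1.713]
contact_force: [-0.3, 0.4, -0.1]
grip_width: 19.4
finger_force: 29.9
```

```bash
python3 -m pendant '[[[0.5,-0.7,0],[0,0,-0.04],-1],[[0.5,-0.7,0],[0,0,-0.04],-1],[[0.5,-0.7,0],[0,0,-0.04],-1],[[0.5,-0.7,0],[0,0,-0.04],-1],[[0.5,-0.7,0],[0,0,-0.04],-1],[[0.88,-0.08,0],[0,0,-0.04],-1],[[0.88,-0.08,0],[0,0,-0.04],-1],[[0.88,-0.08,0],[0,0,-0.04],-1],[[0.88,-0.08,0],[0,0,-0.04],-1],[[0.88,-0.08,0],[0,0,-0.04],-1]]'
python3 -m pendant '[[[0,0,-0.4],[0,0,0],-1],[[0,0,-0.5],[0,0,0],-1],[[0,0,-0.5],[0,0,0],-1],[[0,0,-0.4],[0,0,0],-1],[[0,0,-0.2],[0,0,0],-1],[[0,0,-0.1],[0,0,0],-1],[[0,0,0],[0,0,0],-1],[[0,0,0],[0,0,0],-1],[[0,0,0],[0,0,0],-1],[[0,0,0],[0,0,0],-1]]'
```

```text
time: 66.65
tool_pos: [587.8, 170.0, 70.9]
tcp_rot: [-3.139, 0.0, 1.664]
contact_force: [0.6, 0.4, -0.5]
grip_width: 19.5
finger_force: 29.9
time: 67.48
tool_pos: [587.9, 170.6, 10.2]
tcp_rot: [3.14, -0.0, 1.665]
contact_force: [0.5, -0.1, 0.6]
grip_width: 19.0
finger_force: 29.9
```

Contact is expected at TCP about -2.5.

```bash
python3 -m pendant '[[[0,0,-0.15],[0,0,0],-1],[[0,0,-0.1],[0,0,0],-1],[[0,0,-0.07],[0,0,0],-1],[[0,0,-0.05],[0,0,0],-1],[[0,0,0],[0,0,0],-1],[[0,0,0],[0,0,0],-1],[[0,0,0],[0,0,0],-1],[[0,0,0],[0,0,0],-1],[[0,0,0],[0,0,0],-1],[[0,0,0],[0,0,0],-1]]'
python3 -m pendant '[[[0,0,-0.03],[0,0,0],-1],[[0,0,-0.02],[0,0,0],-1],[[0,0,0],[0,0,0],-1],[[0,0,0],[0,0,0],-1],[[0,0,0],[0,0,0],-1],[[0,0,0],[0,0,0],-1],[[0,0,0],[0,0,0],-1],[[0,0,0],[0,0,0],-1],[[0,0,0],[0,0,0],-1],[[0,0,0],[0,0,0],-1]]'
```

```text
time: 68.32
tool_pos: [587.4, 170.5, -1.6]
tcp_rot: [3.141, -0.0, 1.665]
contact_force: [-0.2, 0.0, -0.5]
grip_width: 19.4
finger_force: 29.9
time: 69.15
tool_pos: [587.5, 170.5, -2.7]
tcp_rot: [3.141, -0.0, 1.665]
contact_force: [-2.4, -0.2, 4.4]
grip_width: 19.6
finger_force: 29.9
```

```bash
python3 -m pendant '[[[0,0,0.02],[0,0,0],-0.3],[[0,0,0],[0,0,0],-0.1],[[0,0,0],[0,0,0],0],[[0,0,0],[0,0,0],0],[[0,0,0],[0,0,0],0],[[0,0,0.3],[0,0,0],0],[[0,0,0.6],[0,0,0],0],[[0,0,1],[0,0,0],0],[[0,0,1],[0,0,0],0],[[0,0,1],[0,0,0],0]]'
python3 -m pendant '[[[0,-0.5,1],[0,0,0],0],[[-0.5,-0.5,1],[0,0,0],0],[[-0.5,-0.5,1],[0,0,0],0],[[-0.5,-0.5,1],[0,0,0],0],[[-0.5,-0.5,0],[0,0,0],0],[[0,-0.5,0],[0,0,0],0],[[0,-0.5,0],[0,0,0],0],[[0,0,0],[0,0,0],0],[[0,0,0],[0,0,0],0],[[0,0,0],[0,0,0],0]]'
python3 - <<'E'
from h import *
im,P=look("w17")
d=blob(im,(0,0,640,272),lo=170,smax=60); x,y,w,h=cv2.boundingRect(d); print("dish",x,y,w,h,rect(P,d,12))
q=cv2.approxPolyDP(cv2.convexHull(d),15,True).reshape(-1,2); print(np.round(ray(P,q,12),0).tolist())
# darker thing on the white dish
m=np.zeros(im.shape[:2],np.uint8); cv2.fillPoly(m,[cv2.convexHull(d)],255); m=cv2.erode(m,np.ones((9,9)))
g=cv2.cvtColor(im,cv2.COLOR_BGR2GRAY); print("levels",np.percentile(g[m>0],[5,25,50,75,95]))
s=((g<np.median(g[m>0])-8)&(m>0)).astype(np.uint8)
n,l,st,ce=cv2.connectedComponentsWithStats(s)
for i in range(1,n):
    if st[i,4]>120:
        c=cv2.findContours((l==i).astype(np.uint8),0,1)[0][0]; print(st[i].tolist(),rect(P,c,16))
t=bot.capture("top");cv2.imwrite("pics/t17.png",t);T=bot.camera_params("top");print("fork",rect(T,blob(t,(275,255,350,273),lo=120),4))
E
```

```text
time: 69.98
tool_pos: [587.0, 170.5, 116.1]
tcp_rot: [-3.141, -0.0, 1.665]
contact_force: [-0.1, -0.6, 0.3]
grip_width: 45.7
finger_force: 0.0
time: 70.82
tool_pos: [527.3, 66.0, 234.6]
tcp_rot: [3.141, -0.0, 1.665]
contact_force: [0.2, -0.3, 0.0]
grip_width: 45.7
finger_force: 0.0
dish 336 0 104 195 (array([586.7, 188.3], dtype=float32), array([199.7, 104.3], dtype=float32), 0.094)
[[629.0, 292.0], [646.0, 101.0], [550.0, 86.0], [525.0, 283.0]]
levels [138. 189. 239. 239. 240.]
[361, 0, 65, 28, 1261] (array([582.3, 274.5], dtype=float32), array([65.2, 24.3], dtype=float32), -1.478)
[341, 16, 11, 68, 289] (array([538.2, 236.3], dtype=float32), array([63.4,  9.7], dtype=float32), 0.075)
[340, 53, 58, 126, 4282] (array([570.3, 171.4], dtype=float32), array([130.5,  60.4], dtype=float32), 0.08)
fork (array([440.5,  14.6], dtype=float32), array([213.4,  52.1], dtype=float32), 0.006)
```

```bash
python3 -c "
from plant import bot
print(bot.close_job())"
```

```text
the job is handed in; nothing more can be done
None
```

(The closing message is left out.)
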